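# Log the belt drive unit, then hold its tensioner wound

## Robot

A 7-joint arm with a two-finger parallel gripper is mounted at the origin on the work surface. World frame = base frame: x ahead of the robot, y to its left, z up, the work surface at z = 0. Lengths are in mm, angles in rad, forces in N, time in s.
With the tool pointing down it reaches from about 425 to 925 mm from the base axis. Payload 6.8 kg.
Tool frame: the origin (TCP) lies midway between the tips of the shut fingers; the grasp point (between the pads) lies 19 mm behind it; y points along the fingers, x is the direction in which the jaws open and shut, and the axes are right-handed (so a half turn about y gives the same grasp; the last joint's range is limited). The gripper opens to 85 mm and grips with 20 to 120 N. Pads are 22 mm wide; open, the fingers measure 114 mm over their backs; the gripper's body (76 mm by 85 mm) begins 54 mm behind the grasp point. The pads swing forward as they close: fully open they stand 13 mm farther back than shut.
Start: joints at [1.03, 0.477, 0.022, 1.555, -0.011, 1.109, -0.083], TCP at [283.115, -612.775, 231.308] pointing down, gripper open.
Joint ranges: [-2.96, 2.96], [-0.34, 2.1], [-1.41, 1.46], [0.24, 2.44], [-1.37, 4.51], [0.17, 1.92], [-2.96, 2.96]. Speed limits (rad/s): [2.39, 2.39, 3.14, 3.14, 3.14, 3.14, 3.14].

## Interface

Orientations are given as a unit quaternion [x, y, z, w].
In Python, from rig import robot gives the robot as it stands. The module is installed in compiled form; this text tells all that it offers.
- The arm moves only by the tool play_rows, never from a script. Its argument "increments" is a list of rows, each an object of numbers: "hand": the gripper command: -1 is fully open, 1 is shut, values between are in proportion; "dx", "dy", "dz": the shift along the tool's x, y, z in cm; "twist": the turn about the tool's y in degrees. A call has 1 to 5 rows; each row shifts and turns the pose as measured when the row begins, along the tool's axes as they then stand; what a row does not reach is not made up. A row lasts 1/8 s, in which the tool goes at most 62.5 mm and 10.7 degrees, less where a joint would pass 70% of its speed; a pose out of reach is approached as far as the arm can. A call with a gripper value outside its range is refused whole. The fingers move at their own pace and stop on an object; "squeeze" is the grip in N (left out, the last holds). Time passes only in rows, so rows that do not move let the fingers close. It gives the time, the measured TCP pose, the force and the opening at its end, in the units of the state.
- robot.sense(): the state, without advancing time (a new reading comes with each control period).
- robot.get_image(name): name is "scene" or "top"; returns a dict with "frame" (384x512x3 uint8, red, green, blue), "range_z" (384x512 float32, mm along the optical axis (not along the pixel's ray), 0 where there is no reading), "fx", "fy", "cx", "cy" (pixels), "pose" (4x4, takes a point from camera to world coordinates). Camera axes: x right, y down, z forward; pixel columns grow to the right and rows downward; lengths in mm; the calibration is good to about 2 mm. A picture is of the moment at which its call begins.
- robot.finish_job(): hands the job in, once; it reports no verdict.
The state is a dict: "time_s": time; "joints": joint angles; "joint_vel": joint speeds; "joint_torque": joint torques, N m; "eef_pos": TCP position; "ee_rot": TCP orientation; "contact_force": force on the tool from outside, world axes, zero at the start; "wrist_torque": the same for the moment, N m; "opening": finger opening in mm.
Only numpy, scipy, OpenCV 4.12 (cv2) and the standard library are available. Lean on these libraries where they do the work, as an engineer would, in place of code of your own. Each camera call takes 0.05 s, during which the arm holds its last target.

## Task

Take the label reader out of its holder, point its window squarely at the middle of the label on the belt drive unit's sloping front from a few centimetres away and hold it steady there for a second, then stand the reader back in its holder and let go. Then take the sprung tensioner arm by its upright pin, swing it against its spring all the way to its stop, and keep holding it there with the fingers so that a belt can be fitted: the program finishes while holding the arm. Leave the other things on the bench where they stand.

Things in the scene. Friction and masses are not known exactly. Their poses are not given: they have to be found in the camera images.
- reader: grey upright hand-held label reader, loose, about 0.16 kg, 132 mm tall, standing window-down in the holder at the start. Origin: centre of the dark window on its underside; z runs up the body, so the reader looks along its own -z. Foot (nose) 40 x 40 mm, 30 mm tall; above it a straight handle 34 mm (its x) by 26 mm (its y), from 30 to 132 mm above the origin.
- holder: fixed square open-topped aluminium cup, 72 x 72 mm outside, walls and floor 5 mm, rim 60 mm above the bench; origin under its centre on the bench, z up; the seated reader's origin is 5 mm above it. The opening is 62 x 62 mm. It stands to the left or right of the drive unit, turned up to 0.4 rad; the reader stands in it turned up to 0.15 rad from it.
- unit: fixed cream belt drive unit; origin on the bench; x points away from the robot at yaw 0 (turned up to 0.35 rad either way), z up. Housing 220 mm wide (y from -110 to 110), x from -30 to 100 mm, top 70 mm above the bench; in front a panel sloping down at 0.35 rad from the housing's top to a 34 mm high front edge at x = -130 mm. The tensioner sits on the housing's top with two small steel stop posts beside its arm, 108 mm above the bench at their tops.
- label: white barcode label 64 x 40 mm flat on the sloping front panel, at unit x = -80, y = 0, z = 52 mm. Origin: middle of the label; z is its outward normal (up and tilted 0.35 rad towards the robot), y is the unit's y.
- pivot (a point): point on the tensioner's upright pivot axis, at the height of the arm's top face, 108 mm above the bench (the pivot's own bolt head reaches 118 mm)
- pin (a point): centre of the top end of the tensioner's upright steel grip pin: 18 mm diameter, 52 mm tall, rising from the arm's top face (108 mm above the bench) to 160 mm above the bench. It is 110 mm from the pivot axis and moves with the arm.
- tensioner (a joint): angle of the tensioner arm (flat steel arm 26 mm wide with two black pulleys beneath) about the upright pivot axis: 0 at rest; it grows anticlockwise seen from above, which brings the pin towards the robot, to the stop at 1.05 rad. A spring always pulls it back to 0: to hold it takes about 3.5 N at the pin at rest and 7 N at the stop.
- amber_bottle: bystander: amber glass bottle with a white cap, upright, 70 mm diameter, 130 mm tall; origin under its centre
- clear_jar: bystander: clear jar with a white lid, upright, 56 mm diameter, 75 mm tall; origin under its centre
- vial_tray: bystander: white open divided tray, 100 x 140 x 30 mm; origin under its centre
- spare_pulley: bystander: black ring-shaped spare pulley lying flat, 48 mm diameter, 16 mm tall; origin under its centre
- wrench: bystander: flat wrench lying on the bench, 160 mm long along its own x axis; origin near its middle
- tip_box: bystander: closed grey box, 60 x 80 x 50 mm, before the drive unit; origin under its centre
Not all that is in view belongs to the job. Of the things that look like the reader, the smallest one is meant.

How it is judged (in metres and radians):
On the way, in this order (a step that is already met when the one before it is completed fails the run):
1. held reader looks at the label for 0.6 s: sight line within 14 mm of its middle (x and y), within 0.26 rad of square, window 20 to 110 mm off, slower than 30 mm/s and 0.3 rad/s (z of label in the frame of reader between -0.11 and -0.02 m and x of label in the frame of reader between -0.014 and 0.014 m and y of label in the frame of reader between -0.014 and 0.014 m and angle between the z axis of reader and the z axis of label, either way round below 0.26 rad and contact force between the fingers and reader above 0.5 N and linear speed of reader below 0.03 m/s and angular speed of reader below 0.3 rad/s), for 0.6 s.
2. the reader stands in its holder again, let go (horizontal distance between reader and holder below 0.02 m and z of reader in the frame of holder below 0.012 m and angle between reader's own z axis and vertical below 0.12 rad and contact force between the fingers and reader below 0.1 N and linear speed of reader below 0.05 m/s), for 0.2 s.
At the end, for the whole second after the job is handed in: the tensioner arm is at its stop (joint above 0.98 of 1.05 rad), still, pressed by the fingers with more than 2 N, while the reader stands upright (within 0.12 rad) on the floor of its holder (within 20 mm of its centre, origin less than 12 mm above the holder's), untouched by the fingers (value of joint tensioner above 0.98 rad and velocity of joint tensioner between -0.1 and 0.1 rad/s and contact force between the fingers and tensioner above 2 N and horizontal distance between reader and holder below 0.02 m and z of reader in the frame of holder below 0.012 m and angle between reader's own z axis and vertical below 0.12 rad and contact force between the fingers and reader below 0.1 N); the arm keeps its last pose, push and grip.
It fails at once if a bystander is moved more than 30 mm or knocked over (distance of any of amber_bottle, clear_jar, vial_tray, spare_pulley, wrench, tip_box from where it was at the start of the episode above 0.03 m or angle between any of amber_bottle, clear_jar's own z axis and vertical above 0.5 rad).
It also fails if it takes over 58 s, if anything falls off the work surface, if the arm or the gripper's body presses on something with over 40 N, if the wrist force passes 120 N, or if a joint passes its speed limit or range.

## Working session

There is one attempt and no reset: what is moved stays moved. The work goes in short steps, Python scripts to look and compute and a tool call to move; the robot and the scene stay as the last step left them, time stands still between calls to the robot, and variables do not carry over. Pictures are saved under pics/ and viewed, and the job is handed in when it is done.

Besides the shell and the picture viewer there is one more tool, called after "Emit:" as name(argument=value, ...), one argument or row to a line, values as JSON. play_rows: Moves the arm, as the interface text tells. Its arguments: {"type":"object","properties":{"increments":{"type":"array","items":{"type":"object","properties":{"hand":{"type":"number"},"dx":{"type":"number"},"dy":{"type":"number"},"dz":{"type":"number"},"twist":{"type":"number"}}}},"squeeze":{"type":"number"}},"required":["increments"]}

```bash
mkdir -p pics; ls; python3 - <<'E'
from rig import robot
import cv2, numpy as np, pickle
s=robot.sense()
for k,v in s.items(): print(k,v)
for n in ("scene","top"):
    d=robot.get_image(n); pickle.dump(d,open(f"{n}0.pkl","wb"))
    cv2.imwrite(f"pics/{n}0.png",cv2.resize(d["frame"][:,:,::-1],(768,576),interpolation=cv2.INTER_CUBIC))
    print(n,d["fx"],d["fy"],d["cx"],d["cy"]);print(np.round(d["pose"],4))
E
```

```text
pics
time_s 0.0
joints [ 1.02989303  0.47783552  0.02236749  1.55646632 -0.01153558  1.10927628
 -0.08310942]
joint_vel [-0.00172263  0.00042298  0.00102393  0.00180331 -0.00066706  0.00076277
  0.00104992]
joint_torque [ 5.70151201e-05 -5.96451473e+01  1.60804119e+00 -2.81203669e+01
  1.24868556e-02  9.18611535e-03  9.07763592e-06]
eef_pos [ 282.83681075 -612.22964431  230.29621058]
ee_rot [-0.59537362  0.38156315 -0.3804133   0.596008  ]
contact_force [ 0.86091212 -0.55100546  0.02492855]
wrist_torque [-0.02782243  0.03761245 -0.00594816]
opening 85.49492798431444
scene 374.18127571963515 374.18127571963515 258.3472785461388 195.265840512031
[[-4.0230000e-01  6.8880000e-01 -6.0310000e-01  1.2749608e+03]
 [ 9.1540000e-01  2.9110000e-01 -2.7810000e-01  3.0265090e+02]
 [-1.6000000e-02 -6.6390000e-01 -7.4760000e-01  1.0217133e+03]
 [ 0.0000000e+00  0.0000000e+00  0.0000000e+00  1.0000000e+00]]
top 378.7863456862077 378.7863456862077 257.8674584898887 197.01956296551657
[[ 6.1000000e-03 -9.9640000e-01  8.4400000e-02  4.4548710e+02]
 [-9.9980000e-01 -4.3000000e-03  2.1900000e-02 -3.4549300e+01]
 [-2.1400000e-02 -8.4500000e-02 -9.9620000e-01  1.1091631e+03]
 [ 0.0000000e+00  0.0000000e+00  0.0000000e+00  1.0000000e+00]]
```

View pics/scene0.png

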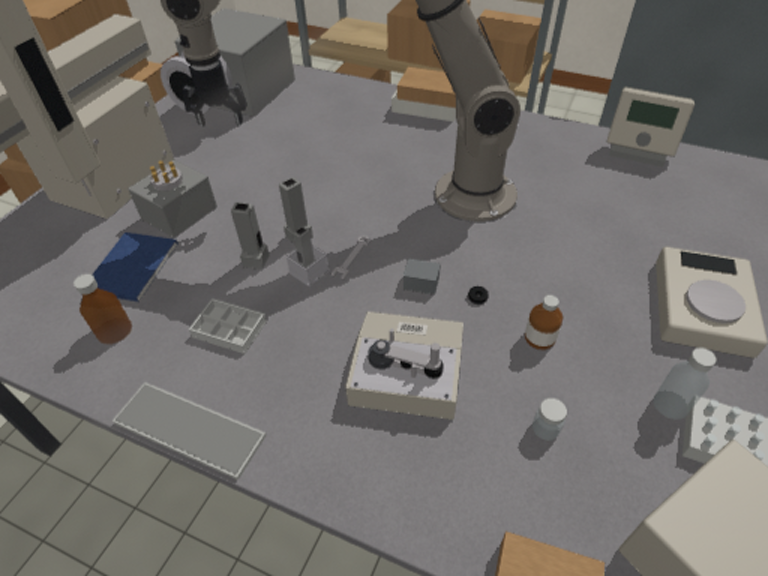

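View pics/top0.png

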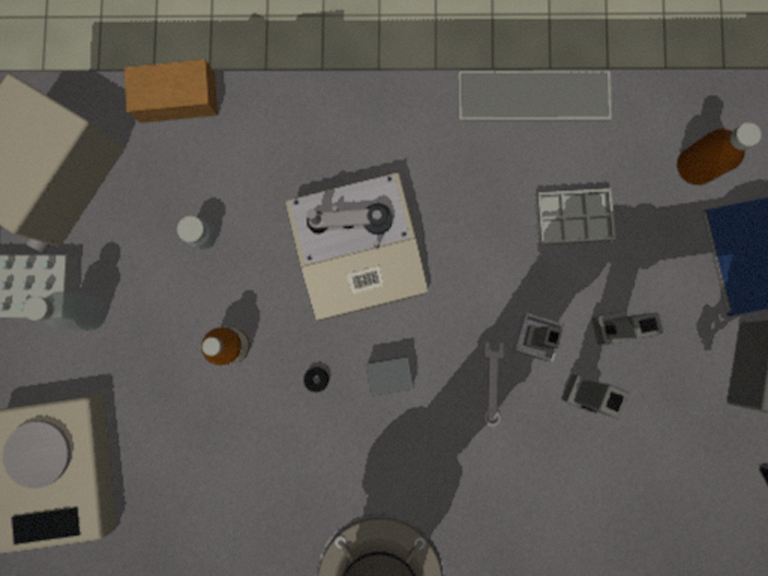

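Candidates for the reader in the top picture (768-wide view): (545,337) standing in the aluminium cup, (628,327) and (598,397) free-standing and taller. By the description it's the smallest one, in the holder. Checking this in a close crop with measured heights.

```bash
cat > h.py <<'E'
import numpy as np, cv2, pickle
def cloud(d):
    z=d["range_z"].astype(float); h,w=z.shape
    u,v=np.meshgrid(np.arange(w),np.arange(h))
    P=np.stack([(u-d["cx"])/d["fx"]*z,(v-d["cy"])/d["fy"]*z,z],-1)
    T=np.array(d["pose"],float).copy()
    if abs(T[:3,3]).max()<10: T[:3,3]*=1000
    W=P@T[:3,:3].T+T[:3,3]; W[z==0]=np.nan
    return W
def proj(d,p):
    T=np.array(d["pose"],float); q=T[:3,:3].T@(np.array(p,float)-T[:3,3])
    return q[0]/q[2]*d["fx"]+d["cx"], q[1]/q[2]*d["fy"]+d["cy"]
E
python3 - <<'E'
from h import *
d=pickle.load(open("top0.pkl","rb")); W=cloud(d)
c=d["frame"][195:290,330:450,::-1]; cv2.imwrite("pics/crop_a.png",cv2.resize(c,None,fx=6,fy=6,interpolation=cv2.INTER_CUBIC))
s=pickle.load(open("scene0.pkl","rb"));Ws=cloud(s)
c=s["frame"][110:200,140:250,::-1]; cv2.imwrite("pics/crop_b.png",cv2.resize(c,None,fx=6,fy=6,interpolation=cv2.INTER_CUBIC))
print("bench z",np.nanmedian(W[250:270,270:300,2]),np.nanmedian(Ws[200:220,200:220,2]))
for n,(u,v) in dict(r1=(552,337),r2=(650,324),r3=(616,401),lab=(365,280),piv=(377,216),pin=(314,213)).items():
    u=int(u/1.5);v=int(v/1.5)
    print(n,np.round(W[v-1:v+2,u-1:u+2].reshape(-1,3)[[0,4,8]],0).tolist())
E
```

```text
bench z -1.1047976794145598 -1.417647289975264
r1 [[463.0, -292.0, 134.0], [460.0, -294.0, 138.0], [458.0, -296.0, 138.0]]
r2 [[482.0, -436.0, 183.0], [480.0, -440.0, 179.0], [477.0, -441.0, 182.0]]
r3 [[360.0, -378.0, 183.0], [357.0, -381.0, 181.0], [355.0, -383.0, 182.0]]
lab [[569.0, 33.0, 53.0], [566.0, 31.0, 52.0], [563.0, 28.0, 51.0]]
piv [[674.0, 9.0, 115.0], [671.0, 6.0, 117.0], [668.0, 4.0, 118.0]]
pin [[669.0, 115.0, 160.0], [667.0, 112.0, 159.0], [664.0, 109.0, 159.0]]
```

View pics/crop_a.png

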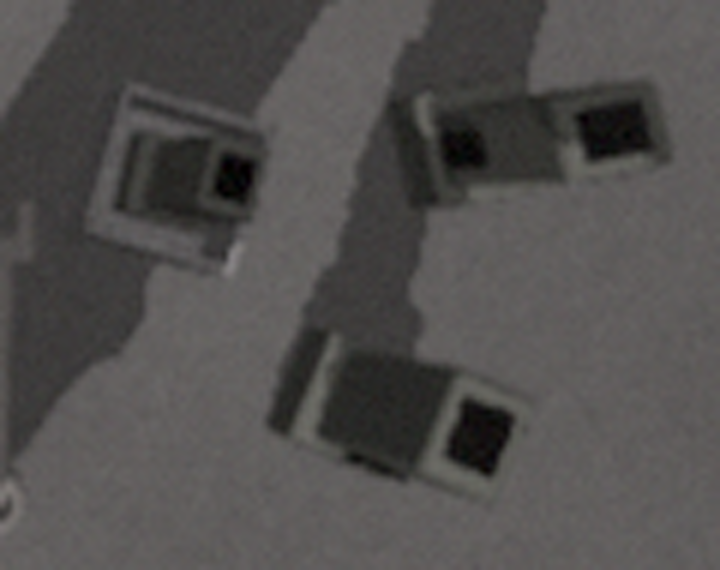

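View pics/crop_b.png

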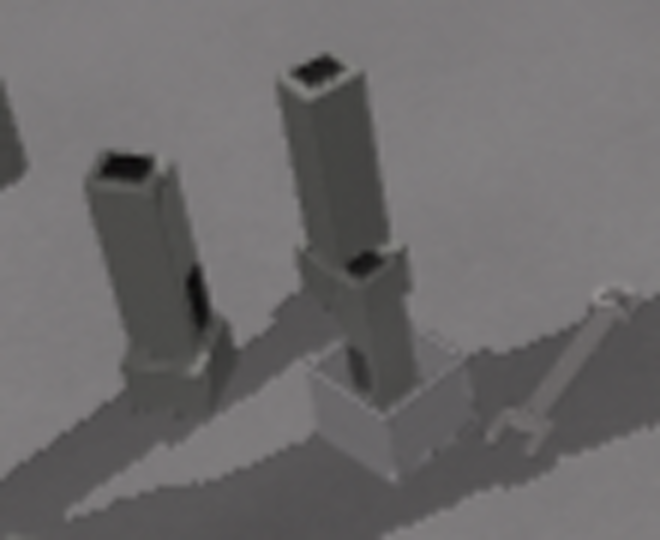

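Top crop: the reader in the cup has its top at crop (232,178), measured at about z 137 (= 5+132). The other two, crop (615,130) and (478,435), reach about 182, so the one in the cup is the right one. Next I'll measure everything.

```bash
cat > meas.py <<'E'
from h import *
from rig import robot
from scipy.spatial.transform import Rotation as R
def rect(p):
    (c,s,a)=cv2.minAreaRect(p[:,:2].astype(np.float32)); return np.round(c,1),np.round(s,1),round(a,1)
E
python3 - <<'E'
from meas import *
s=robot.sense(); M=R.from_quat(s["ee_rot"]).as_matrix(); print(np.round(M,4))
for n in("top","scene"):
    d=pickle.load(open(n+"0.pkl","rb"));W=cloud(d);P=W.reshape(-1,3);P=P[~np.isnan(P).any(1)]
    def sel(x0,x1,y0,y1,z0,z1):
        return P[(P[:,0]>x0)&(P[:,0]<x1)&(P[:,1]>y0)&(P[:,1]<y1)&(P[:,2]>z0)&(P[:,2]<z1)]
    print(n)
    t=sel(410,510,-350,-240,131,142);print(" reader top",rect(t),np.median(t[:,2]),len(t), t.mean(0))
    t=sel(400,520,-350,-220,56,63);print(" rim",rect(t),len(t))
    t=sel(600,780,-60,190,66,74);print(" housing top",rect(t),len(t))
    t=sel(500,780,-80,190,28,74);print(" unit",rect(t),len(t))
    t=sel(620,740,60,160,150,165);print(" pin",rect(t),t.mean(0),len(t))
    t=sel(620,740,-40,60,113,122);print(" pivot",rect(t),t.mean(0),len(t))
    t=sel(620,740,-40,160,100,111);print(" arm",rect(t),len(t))
E
```

```text
[[ 4.194e-01 -8.000e-04  9.078e-01]
 [-9.078e-01  1.400e-03  4.194e-01]
 [-1.600e-03 -1.000e+00 -1.000e-04]]
top
 reader top (array([ 458.4, -294.3]), array([26.4, 33.4]), 76.0) 135.8158423360503 135 [ 458.33960814 -293.40208862  135.80263065]
 rim (array([ 458.6, -290.3]), array([72.1, 72.1]), 73.1) 149
 housing top (array([663.8,  57.1]), array([153.5, 219.4]), 14.3) 2688
 unit (array([627.5,  47.7]), array([230.6, 220.1]), 14.4) 5474
 pin (array([664.5, 117.5]), array([16.4, 15.1]), 86.0) [664.44767189 117.34724232 158.59670994] 41
 pivot (array([672.6,   6. ]), array([21.1, 26.1]), 52.2) [673.52349479   7.02567876 115.53522131] 37
 arm (array([670.8,  57.7]), array([129.9,  69.5]), 74.1) 433
scene
 reader top (array([ 462.1, -293.3]), array([26.1, 34.1]), 67.3) 135.59753649450238 51 [ 463.09401388 -292.2629857   135.32260253]
 rim (array([ 462.5, -290.6]), array([73.2, 73.6]), 75.6) 61
 housing top (array([671.5,  59.2]), array([145.9, 219.3]), 14.6) 1781
 unit (array([630.3,  48.8]), array([232.8, 221.1]), 14.5) 3383
 pin (array([668.8, 117.8]), array([17.2, 14.3]), 23.9) [670.12109959 118.71008846 157.06827046] 36
 pivot (array([678.4,   9.5]), array([19.5, 19.5]), 9.4) [677.78496869   9.10111685 115.8829474 ] 24
 arm (array([674.6,  60.6]), array([133.5,  68.2]), 73.5) 347
```

```bash
cat > plan.py <<'E'
from meas import *
def plan(target,yaw=None,n=1):
    "rows from the measured pose to target [mm], tool-x yaw [deg]; n equal rows"
    s=robot.sense(); p=np.array(s["eef_pos"]); M=R.from_quat(s["ee_rot"]).as_matrix()
    cur=np.degrees(np.arctan2(M[1,0],M[0,0])); tot=0 if yaw is None else (yaw-cur+180)%360-180
    D=(np.array(target,float)-p)/n
    print("t",round(s["time_s"],2),"p",p.round(1),"yaw",round(cur,1),"F",np.round(s["contact_force"],1),"open",round(s["opening"],1),"tilt",np.round(M[:,1],3))
    for i in range(n):
        a=np.radians(tot/n*i); Mi=R.from_rotvec([0,0,a]).as_matrix()@M
        d=Mi.T@D/10; print({"dx":round(d[0],2),"dy":round(d[1],2),"dz":round(d[2],2),"twist":round(-tot/n,2)})
E
python3 -c "
from plan import *
plan([460,-294,260],-104,8)"
```

```text
t 0.1 p [ 282.9 -612.3  230.4] yaw -65.2 F [-0.3  0.3 -0.6] open 85.8 tilt [-0.001  0.001 -1.   ]
{'dx': np.float64(-2.68), 'dy': np.float64(-0.37), 'dz': np.float64(3.68), 'twist': np.float64(4.85)}
{'dx': np.float64(-2.99), 'dy': np.float64(-0.37), 'dz': np.float64(3.44), 'twist': np.float64(4.85)}
{'dx': np.float64(-3.27), 'dy': np.float64(-0.36), 'dz': np.float64(3.17), 'twist': np.float64(4.85)}
{'dx': np.float64(-3.52), 'dy': np.float64(-0.36), 'dz': np.float64(2.89), 'twist': np.float64(4.85)}
{'dx': np.float64(-3.75), 'dy': np.float64(-0.36), 'dz': np.float64(2.58), 'twist': np.float64(4.85)}
{'dx': np.float64(-3.96), 'dy': np.float64(-0.36), 'dz': np.float64(2.25), 'twist': np.float64(4.85)}
{'dx': np.float64(-4.13), 'dy': np.float64(-0.36), 'dz': np.float64(1.91), 'twist': np.float64(4.85)}
{'dx': np.float64(-4.28), 'dy': np.float64(-0.36), 'dz': np.float64(1.55), 'twist': np.float64(4.85)}
```

Emit:
play_rows(
  increments=[
    {"hand": -1,"dx": -2.7,"dy": -0.9,"dz": 3.7,"twist": 4.9},
    {"hand": -1,"dx": -3.0,"dy": -0.9,"dz": 3.4,"twist": 4.9},
    {"hand": -1,"dx": -3.3,"dy": -0.5,"dz": 3.2,"twist": 4.9},
    {"hand": -1,"dx": -3.5,"dy": -0.4,"dz": 2.9,"twist": 4.9},
    {"hand": -1,"dx": -3.75,"dy": -0.3,"dz": 2.6,"twist": 4.9},
  ],
)

```text
time_s: 0.72
eef_pos: [394.4, -410.7, 258.2]
ee_rot: [-0.496, 0.506, -0.502, 0.496]
contact_force: [1.0, 0.1, -0.4]
opening: 85.7
```

```bash
python3 -c "
from plan import *
plan([460,-294,250],-104,5)"
```

```text
t 0.72 p [ 394.4 -410.7  258.2] yaw -90.9 F [ 1.   0.1 -0.4] open 85.7 tilt [-0.005  0.004 -1.   ]
{'dx': np.float64(-2.35), 'dy': np.float64(0.17), 'dz': np.float64(1.27), 'twist': np.float64(2.61)}
{'dx': np.float64(-2.41), 'dy': np.float64(0.17), 'dz': np.float64(1.17), 'twist': np.float64(2.61)}
{'dx': np.float64(-2.46), 'dy': np.float64(0.17), 'dz': np.float64(1.06), 'twist': np.float64(2.61)}
{'dx': np.float64(-2.51), 'dy': np.float64(0.17), 'dz': np.float64(0.94), 'twist': np.float64(2.61)}
{'dx': np.float64(-2.55), 'dy': np.float64(0.17), 'dz': np.float64(0.83), 'twist': np.float64(2.61)}
```

Emit:
play_rows(
  increments=[
    {"hand": -1,"dx": -2.4,"dy": 0.2,"dz": 1.3,"twist": 2.6},
    {"hand": -1,"dx": -2.4,"dy": 0.2,"dz": 1.2,"twist": 2.6},
    {"hand": -1,"dx": -2.5,"dy": 0.2,"dz": 1.1,"twist": 2.6},
    {"hand": -1,"dx": -2.5,"dy": 0.2,"dz": 0.9,"twist": 2.6},
    {"hand": -1,"dx": -2.5,"dy": 0.2,"dz": 0.8,"twist": 2.6},
  ],
)

```text
time_s: 1.35
eef_pos: [462.6, -286.7, 247.0]
ee_rot: [-0.435, 0.561, -0.555, 0.434]
contact_force: [0.0, 0.4, -0.6]
opening: 85.3
```

```bash
python3 -c "
from plan import *
plan([460,-294,180],-104,2)
for n in ('scene','top'):
    d=robot.get_image(n); cv2.imwrite(f'pics/{n}1.png',cv2.resize(d['frame'][:,:,::-1],(768,576)))
"
```

```text
t 1.35 p [ 462.6 -286.7  247. ] yaw -104.2 F [ 0.   0.4 -0.6] open 85.3 tilt [-0.007  0.006 -1.   ]
{'dx': np.float64(0.4), 'dy': np.float64(3.35), 'dz': np.float64(-0.01), 'twist': np.float64(-0.09)}
{'dx': np.float64(0.4), 'dy': np.float64(3.35), 'dz': np.float64(-0.01), 'twist': np.float64(-0.09)}
```

View pics/scene1.png

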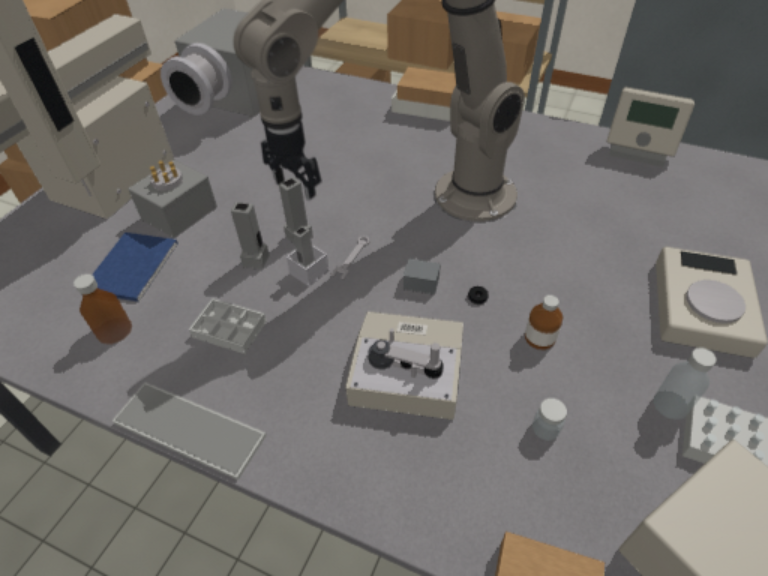

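The scene view shows the gripper at (290,160), above the reader at (300,235), with a clear column. Descending.

Emit:
play_rows(
  increments=[
    {"hand": -1,"dx": 0.4,"dy": 3.3},
    {"hand": -1,"dx": 0.35,"dy": 3.0},
    {"hand": -1},
  ],
)

```text
$.increments[0]: bad value
```

```bash
python3 -c "
from plan import *
plan([460,-294,97],-104,3)
d=robot.get_image('top'); 
cv2.imwrite('pics/top2.png',cv2.resize(d['frame'][170:290,310:450,::-1],None,fx=5,fy=5))
d=robot.get_image('scene'); 
cv2.imwrite('pics/scene2.png',cv2.resize(d['frame'][70:200,140:270,::-1],None,fx=4,fy=4))
"
```

```text
t 1.45 p [ 464.  -284.2  246.8] yaw -103.8 F [ 0.3  0.2 -0.5] open 85.5 tilt [-0.007  0.007 -1.   ]
{'dx': np.float64(0.38), 'dy': np.float64(4.99), 'dz': np.float64(-0.01), 'twist': np.float64(0.06)}
{'dx': np.float64(0.38), 'dy': np.float64(4.99), 'dz': np.float64(-0.01), 'twist': np.float64(0.06)}
{'dx': np.float64(0.38), 'dy': np.float64(4.99), 'dz': np.float64(-0.01), 'twist': np.float64(0.06)}
```

View pics/scene2.png

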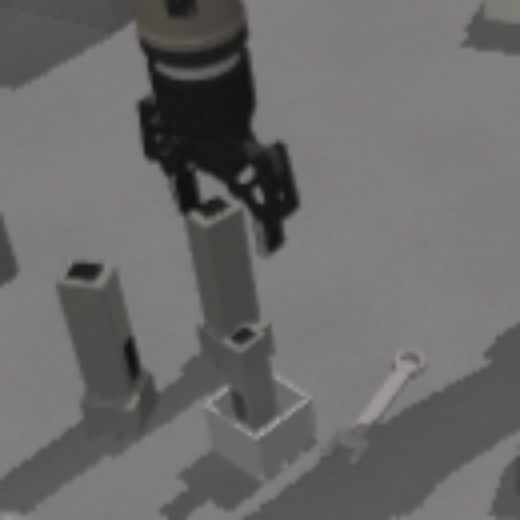

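View pics/top2.png

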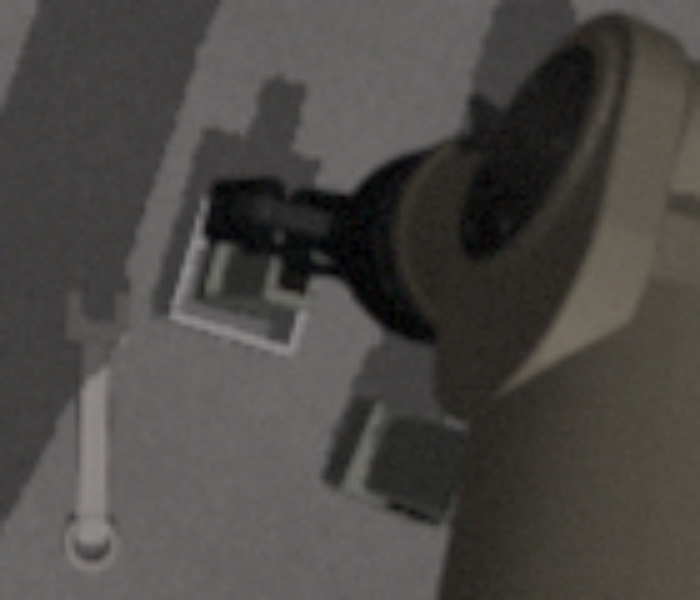

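The call was refused because each row needs every field. The view shows the reader at crop (243,335) still undisturbed.

Emit:
play_rows(
  increments=[
    {"hand": -1,"dx": 0.6,"dy": 3.3,"dz": 0,"twist": 0},
    {"hand": -1,"dx": 0.5,"dy": 3.0,"dz": 0,"twist": 0},
    {"hand": -1,"dx": 0,"dy": 0,"dz": 0,"twist": 0},
  ],
)

```text
time_s: 1.92
eef_pos: [457.1, -302.8, 183.5]
ee_rot: [-0.435, 0.56, -0.556, 0.433]
contact_force: [0.1, -0.3, 1.1]
opening: 85.3
```

```bash
python3 -c "
from plan import *
plan([460,-294,97],-104,3)
"
```

```text
t 1.93 p [ 457.1 -302.8  183.5] yaw -104.2 F [ 0.1 -0.3  1.1] open 85.3 tilt [-0.007  0.003 -1.   ]
{'dx': np.float64(-0.3), 'dy': np.float64(2.88), 'dz': np.float64(0.04), 'twist': np.float64(-0.08)}
{'dx': np.float64(-0.3), 'dy': np.float64(2.88), 'dz': np.float64(0.04), 'twist': np.float64(-0.08)}
{'dx': np.float64(-0.3), 'dy': np.float64(2.88), 'dz': np.float64(0.04), 'twist': np.float64(-0.08)}
```

Emit:
play_rows(
  increments=[
    {"hand": -1,"dx": -0.6,"dy": 0.5,"dz": 0.1,"twist": 0},
    {"hand": -1,"dx": -0.2,"dy": 1.0,"dz": 0,"twist": 0},
    {"hand": -1,"dx": 0,"dy": 0.5,"dz": 0,"twist": 0},
    {"hand": -1,"dx": 0,"dy": 0,"dz": 0,"twist": 0},
  ],
)

```text
time_s: 2.42
eef_pos: [461.3, -296.1, 165.1]
ee_rot: [-0.435, 0.559, -0.557, 0.433]
contact_force: [0.5, 0.1, 0.5]
opening: 85.6
```

```bash
python3 -c "
from plan import *
plan([460,-294,97],-104,3)
"
```

```text
t 2.42 p [ 461.3 -296.1  165.1] yaw -104.3 F [0.5 0.1 0.5] open 85.6 tilt [-0.003  0.001 -1.   ]
{'dx': np.float64(-0.06), 'dy': np.float64(2.27), 'dz': np.float64(-0.05), 'twist': np.float64(-0.09)}
{'dx': np.float64(-0.06), 'dy': np.float64(2.27), 'dz': np.float64(-0.05), 'twist': np.float64(-0.09)}
{'dx': np.float64(-0.06), 'dy': np.float64(2.27), 'dz': np.float64(-0.05), 'twist': np.float64(-0.09)}
```

Emit:
play_rows(
  increments=[
    {"hand": -1,"dx": -0.1,"dy": 2.1,"dz": -0.05,"twist": 0},
    {"hand": -1,"dx": -0.05,"dy": 2.1,"dz": -0.05,"twist": 0},
    {"hand": -1,"dx": 0,"dy": 1.6,"dz": 0,"twist": 0},
    {"hand": -1,"dx": 0,"dy": 0.5,"dz": 0,"twist": 0},
    {"hand": -1,"dx": 0,"dy": 0,"dz": 0,"twist": 0},
  ],
)

```text
time_s: 3.05
eef_pos: [462.6, -295.3, 102.4]
ee_rot: [0.434, -0.558, 0.559, -0.434]
contact_force: [-0.3, -0.3, -0.1]
opening: 85.3
```

```bash
python3 -c "
from plan import *
plan([460,-294,97],-104,1)
d=robot.get_image('scene'); 
cv2.imwrite('pics/scene3.png',cv2.resize(d['frame'][90:200,140:270,::-1],None,fx=5,fy=5))
"
```

```text
t 3.05 p [ 462.6 -295.3  102.4] yaw -104.2 F [-0.3 -0.3 -0.1] open 85.3 tilt [ 0.001 -0.001 -1.   ]
{'dx': np.float64(-0.06), 'dy': np.float64(0.54), 'dz': np.float64(-0.28), 'twist': np.float64(-0.25)}
```

View pics/scene3.png

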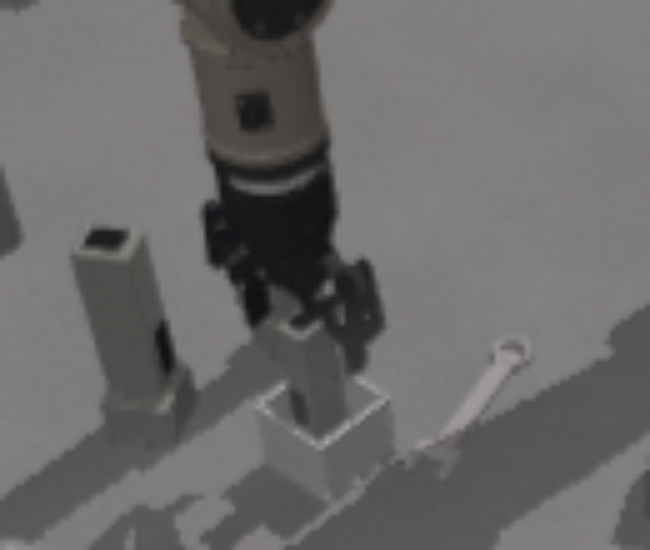

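The handle at crop (300,330) sits between the open fingers. Closing gently.

Emit:
play_rows(
  increments=[
    {"hand": -1,"dx": -0.05,"dy": 0.4,"dz": -0.2,"twist": 0},
    {"hand": 1,"dx": 0,"dy": 0,"dz": 0,"twist": 0},
    {"hand": 1,"dx": 0,"dy": 0,"dz": 0,"twist": 0},
    {"hand": 1,"dx": 0,"dy": 0,"dz": 0,"twist": 0},
    {"hand": 1,"dx": 0,"dy": 0,"dz": 0,"twist": 0},
  ],
  squeeze=30,
)

```text
time_s: 3.72
eef_pos: [461.7, -295.1, 100.0]
ee_rot: [0.434, -0.556, 0.56, -0.435]
contact_force: [0.0, 0.6, -0.9]
opening: 25.3
```

Emit:
play_rows(
  increments=[
    {"hand": 1,"dx": 0,"dy": 0,"dz": 0,"twist": 0},
    {"hand": 1,"dx": 0,"dy": 0,"dz": 0,"twist": 0},
    {"hand": 1,"dx": 0,"dy": 0,"dz": 0,"twist": 0},
  ],
)

```text
time_s: 4.1
eef_pos: [461.7, -295.1, 100.0]
ee_rot: [0.434, -0.556, 0.56, -0.435]
contact_force: [-0.1, -0.8, 0.8]
opening: 25.8
```

Emit:
play_rows(
  increments=[
    {"hand": 1,"dx": 0,"dy": -1.5,"dz": 0,"twist": 0},
    {"hand": 1,"dx": 0,"dy": -3.0,"dz": 0,"twist": 0},
    {"hand": 1,"dx": 0,"dy": -3.0,"dz": 0,"twist": 0},
    {"hand": 1,"dx": 0,"dy": -3.0,"dz": 0,"twist": 0},
    {"hand": 1,"dx": 0,"dy": -1.5,"dz": 0,"twist": 0},
  ],
)

```text
time_s: 4.72
eef_pos: [459.5, -293.5, 224.7]
ee_rot: [0.434, -0.558, 0.558, -0.434]
contact_force: [0.1, 0.4, -2.6]
opening: 25.5
```

```bash
python3 -c "
from plan import *
plan([567,32,225],-75.6,10)
d=robot.get_image('scene'); 
cv2.imwrite('pics/scene4.png',cv2.resize(d['frame'][50:200,140:290,::-1],None,fx=4,fy=4))
"
```

```text
t 4.72 p [ 459.5 -293.5  224.7] yaw -104.2 F [ 0.1  0.4 -2.6] open 25.5 tilt [ 0.    -0.001 -1.   ]
{'dx': np.float64(-3.42), 'dy': np.float64(-0.0), 'dz': np.float64(0.24), 'twist': np.float64(-2.86)}
{'dx': np.float64(-3.4), 'dy': np.float64(-0.0), 'dz': np.float64(0.41), 'twist': np.float64(-2.86)}
{'dx': np.float64(-3.38), 'dy': np.float64(-0.0), 'dz': np.float64(0.58), 'twist': np.float64(-2.86)}
{'dx': np.float64(-3.35), 'dy': np.float64(-0.0), 'dz': np.float64(0.75), 'twist': np.float64(-2.86)}
{'dx': np.float64(-3.3), 'dy': np.float64(-0.0), 'dz': np.float64(0.92), 'twist': np.float64(-2.86)}
{'dx': np.float64(-3.25), 'dy': np.float64(-0.0), 'dz': np.float64(1.08), 'twist': np.float64(-2.86)}
{'dx': np.float64(-3.2), 'dy': np.float64(-0.0), 'dz': np.float64(1.24), 'twist': np.float64(-2.86)}
{'dx': np.float64(-3.13), 'dy': np.float64(-0.0), 'dz': np.float64(1.4), 'twist': np.float64(-2.86)}
{'dx': np.float64(-3.06), 'dy': np.float64(-0.0), 'dz': np.float64(1.55), 'twist': np.float64(-2.86)}
{'dx': np.float64(-2.97), 'dy': np.float64(-0.0), 'dz': np.float64(1.7), 'twist': np.float64(-2.86)}
```

View pics/scene4.png

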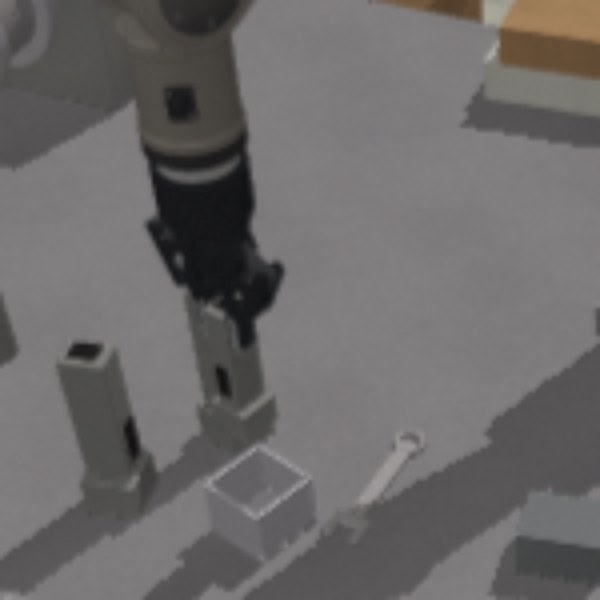

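The reader hangs upright in the fingers at crop (230,380), clear of the cup at (260,490). Moving it towards the label.

Emit:
play_rows(
  increments=[
    {"hand": 1,"dx": -2.5,"dy": 0,"dz": 0.2,"twist": -2.9},
    {"hand": 1,"dx": -3.4,"dy": 0,"dz": 0.4,"twist": -2.9},
    {"hand": 1,"dx": -3.4,"dy": 0,"dz": 0.6,"twist": -2.9},
    {"hand": 1,"dx": -3.3,"dy": 0,"dz": 0.8,"twist": -2.9},
    {"hand": 1,"dx": -3.3,"dy": 0,"dz": 0.9,"twist": -2.9},
  ],
)

```text
time_s: 5.4
eef_pos: [509.4, -132.9, 221.8]
ee_rot: [0.505, -0.498, 0.495, -0.503]
contact_force: [-0.4, 0.6, -1.6]
opening: 25.7
```

Emit:
play_rows(
  increments=[
    {"hand": 1,"dx": -3.2,"dy": 0,"dz": 1.1,"twist": -2.9},
    {"hand": 1,"dx": -3.2,"dy": 0,"dz": 1.3,"twist": -2.9},
    {"hand": 1,"dx": -3.1,"dy": 0,"dz": 1.4,"twist": -2.8},
    {"hand": 1,"dx": -2.5,"dy": 0,"dz": 1.4,"twist": -2.8},
    {"hand": 1,"dx": 0,"dy": 0,"dz": 0,"twist": 0},
  ],
)

```text
time_s: 6.02
eef_pos: [548.0, 6.2, 216.5]
ee_rot: [0.558, -0.442, 0.432, -0.554]
contact_force: [-0.4, -0.3, -2.3]
opening: 25.8
```

```bash
python3 -c "
from plan import *
plan([567,32,225],-75.6,2)
"
```

```text
t 6.03 p [548.    6.2 216.5] yaw -76.4 F [-0.4 -0.3 -2.3] open 25.8 tilt [-0.014  0.005 -1.   ]
{'dx': np.float64(-1.04), 'dy': np.float64(-0.43), 'dz': np.float64(1.22), 'twist': np.float64(-0.38)}
{'dx': np.float64(-1.03), 'dy': np.float64(-0.43), 'dz': np.float64(1.23), 'twist': np.float64(-0.38)}
```

The moves cannot tilt the tool, and the label slopes 0.35 rad. So I'll tilt the reader within the grip by dragging its foot against the outer far wall of the fixed holder, its top leaning towards the robot, then bring it to the label.

```bash
python3 -c "
from plan import *
h=np.array([460.5,-290.5]);hx=np.array([np.cos(np.radians(-16)),np.sin(np.radians(-16))]);print(h+75*hx)
print(np.round(robot.sense()['joints'],2))
plan([*(h+75*hx),215],-106,10)
"
```

```text
[ 532.5946272  -311.17280169]
[ 0.09  0.31 -0.25  1.85  0.08  1.01 -1.53]
t 6.03 p [548.    6.2 216.5] yaw -76.4 F [-0.4 -0.3 -2.3] open 25.8 tilt [-0.014  0.005 -1.   ]
{'dx': np.float64(3.05), 'dy': np.float64(0.0), 'dz': np.float64(-0.9), 'twist': np.float64(2.96)}
{'dx': np.float64(3.09), 'dy': np.float64(-0.0), 'dz': np.float64(-0.74), 'twist': np.float64(2.96)}
{'dx': np.float64(3.12), 'dy': np.float64(-0.0), 'dz': np.float64(-0.58), 'twist': np.float64(2.96)}
{'dx': np.float64(3.15), 'dy': np.float64(-0.0), 'dz': np.float64(-0.42), 'twist': np.float64(2.96)}
{'dx': np.float64(3.17), 'dy': np.float64(-0.01), 'dz': np.float64(-0.25), 'twist': np.float64(2.96)}
{'dx': np.float64(3.18), 'dy': np.float64(-0.01), 'dz': np.float64(-0.09), 'twist': np.float64(2.96)}
{'dx': np.float64(3.18), 'dy': np.float64(-0.01), 'dz': np.float64(0.07), 'twist': np.float64(2.96)}
{'dx': np.float64(3.17), 'dy': np.float64(-0.01), 'dz': np.float64(0.24), 'twist': np.float64(2.96)}
{'dx': np.float64(3.15), 'dy': np.float64(-0.01), 'dz': np.float64(0.4), 'twist': np.float64(2.96)}
{'dx': np.float64(3.13), 'dy': np.float64(-0.02), 'dz': np.float64(0.57), 'twist': np.float64(2.96)}
```

Emit:
play_rows(
  increments=[
    {"hand": 1,"dx": 3.0,"dy": 0,"dz": -0.9,"twist": 3},
    {"hand": 1,"dx": 3.1,"dy": 0,"dz": -0.7,"twist": 3},
    {"hand": 1,"dx": 3.1,"dy": 0,"dz": -0.6,"twist": 3},
    {"hand": 1,"dx": 3.1,"dy": 0,"dz": -0.4,"twist": 3},
    {"hand": 1,"dx": 3.1,"dy": 0,"dz": -0.2,"twist": 3},
  ],
)

```text
time_s: 6.65
eef_pos: [536.7, -163.4, 214.7]
ee_rot: [-0.493, 0.515, -0.506, 0.485]
contact_force: [0.8, -0.5, -1.9]
opening: 25.4
```

Emit:
play_rows(
  increments=[
    {"hand": 1,"dx": 3.1,"dy": 0,"dz": -0.1,"twist": 3},
    {"hand": 1,"dx": 3.1,"dy": 0,"dz": 0.1,"twist": 3},
    {"hand": 1,"dx": 3.1,"dy": 0,"dz": 0.2,"twist": 3},
    {"hand": 1,"dx": 2.6,"dy": 0,"dz": 0.4,"twist": 3},
    {"hand": 1,"dx": 0,"dy": 0,"dz": 0,"twist": 0},
  ],
)

```text
time_s: 7.28
eef_pos: [518.2, -304.2, 214.4]
ee_rot: [-0.429, 0.57, -0.563, 0.416]
contact_force: [0.6, 0.9, -2.6]
opening: 25.9
```

```bash
python3 -c "
from plan import *
plan([532.6,-311.2,130],-106,4)
"
```

```text
t 7.28 p [ 518.2 -304.2  214.4] yaw -106.6 F [ 0.6  0.9 -2.6] open 25.9 tilt [-0.02  -0.003 -1.   ]
{'dx': np.float64(0.05), 'dy': np.float64(2.1), 'dz': np.float64(0.44), 'twist': np.float64(-0.15)}
{'dx': np.float64(0.05), 'dy': np.float64(2.1), 'dz': np.float64(0.44), 'twist': np.float64(-0.15)}
{'dx': np.float64(0.05), 'dy': np.float64(2.1), 'dz': np.float64(0.44), 'twist': np.float64(-0.15)}
{'dx': np.float64(0.05), 'dy': np.float64(2.1), 'dz': np.float64(0.44), 'twist': np.float64(-0.15)}
```

Emit:
play_rows(
  increments=[
    {"hand": 1,"dx": 0.1,"dy": 1.2,"dz": 1.1,"twist": 0},
    {"hand": 1,"dx": 0.1,"dy": 2.5,"dz": 0.7,"twist": 0},
    {"hand": 1,"dx": 0,"dy": 2.6,"dz": 0,"twist": 0},
    {"hand": 1,"dx": 0,"dy": 1.8,"dz": 0,"twist": 0},
    {"hand": 1,"dx": 0,"dy": 0,"dz": 0,"twist": 0},
  ],
)

```text
time_s: 7.9
eef_pos: [536.3, -309.0, 127.9]
ee_rot: [-0.429, 0.57, -0.562, 0.418]
contact_force: [-0.1, 0.0, -1.7]
opening: 25.6
```

```bash
python3 -c "
from plan import *
plan([532.6,-311.2,130],-106,1)
d=robot.get_image('scene'); 
cv2.imwrite('pics/scene5.png',cv2.resize(d['frame'][80:210,140:270,::-1],None,fx=4,fy=4))
"
```

```text
t 7.9 p [ 536.3 -309.   127.9] yaw -106.4 F [-0.1  0.  -1.7] open 25.6 tilt [-0.02 -0.   -1.  ]
{'dx': np.float64(0.32), 'dy': np.float64(-0.21), 'dz': np.float64(-0.3), 'twist': np.float64(-0.38)}
```

View pics/scene5.png

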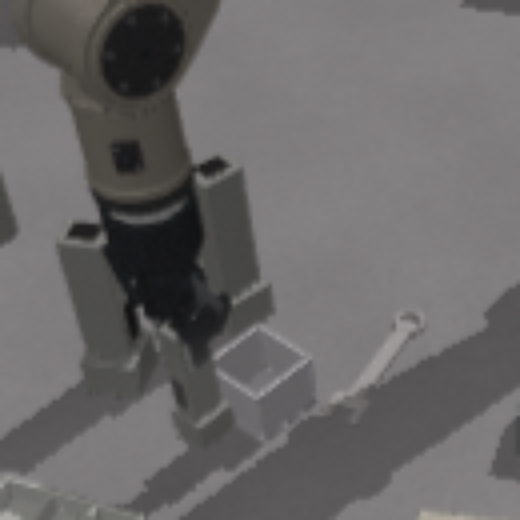

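The reader's foot is at crop (205,420), beside the cup's far wall. Dragging slowly now.

Emit:
play_rows(
  increments=[
    {"hand": 1,"dx": 0,"dy": -0.2,"dz": -1.0,"twist": 0},
    {"hand": 1,"dx": 0,"dy": 0,"dz": -1.0,"twist": 0},
    {"hand": 1,"dx": 0,"dy": 0,"dz": -0.7,"twist": 0},
    {"hand": 1,"dx": 0,"dy": 0,"dz": -0.7,"twist": 0},
  ],
)

```text
time_s: 8.45
eef_pos: [506.5, -300.6, 135.5]
ee_rot: [-0.427, 0.566, -0.566, 0.42]
contact_force: [2.9, -0.6, -3.2]
opening: 25.9
```

Emit:
play_rows(
  increments=[
    {"hand": 1,"dx": 0,"dy": 0,"dz": -0.7,"twist": 0},
    {"hand": 1,"dx": 0,"dy": 0,"dz": -0.7,"twist": 0},
  ],
)

```text
time_s: 8.7
eef_pos: [493.7, -296.7, 136.6]
ee_rot: [0.426, -0.565, 0.567, -0.421]
contact_force: [3.3, -2.1, -3.6]
opening: 25.6
```

```bash
python3 -c "
from plan import *
plan([532.6,-311.2,130],-106,1)
d=robot.get_image('scene'); 
cv2.imwrite('pics/scene6.png',cv2.resize(d['frame'][80:210,140:270,::-1],None,fx=4,fy=4))
"
```

```text
t 8.7 p [ 493.7 -296.7  136.6] yaw -106.4 F [ 3.3 -2.1 -3.6] open 25.6 tilt [-0.005 -0.006 -1.   ]
{'dx': np.float64(0.29), 'dy': np.float64(0.65), 'dz': np.float64(4.14), 'twist': np.float64(-0.37)}
```

View pics/scene6.png

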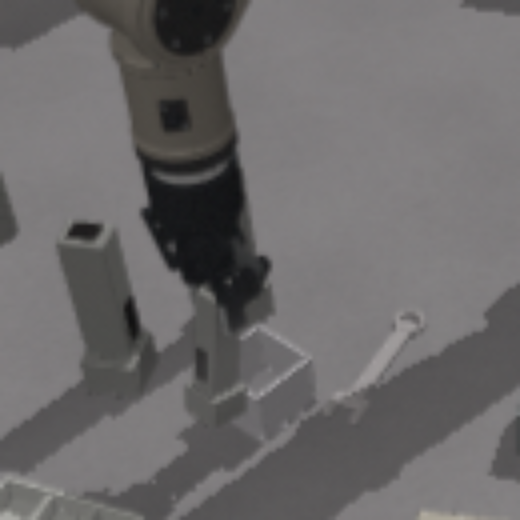

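It is working: the foot is held by the wall and the handle leans, at about 4 N. A little further.

Emit:
play_rows(
  increments=[
    {"hand": 1,"dx": 0,"dy": 0,"dz": -0.7,"twist": 0},
    {"hand": 1,"dx": 0,"dy": 0,"dz": -0.4,"twist": 0},
    {"hand": 1,"dx": 0,"dy": 0,"dz": 0,"twist": 0},
  ],
)

```text
time_s: 9.12
eef_pos: [481.9, -293.3, 136.8]
ee_rot: [0.426, -0.565, 0.567, -0.421]
contact_force: [3.0, -0.6, -2.6]
opening: 25.6
```

```bash
python3 -c "
from plan import *
plan([532.6,-311.2,136],-106,1)
"
```

```text
t 9.12 p [ 481.9 -293.3  136.8] yaw -106.4 F [ 3.  -0.6 -2.6] open 25.6 tilt [-0.005 -0.006 -1.   ]
{'dx': np.float64(0.29), 'dy': np.float64(0.06), 'dz': np.float64(5.37), 'twist': np.float64(-0.38)}
```

Emit:
play_rows(
  increments=[
    {"hand": 1,"dx": 0,"dy": -1,"dz": 0.3,"twist": 0},
    {"hand": 1,"dx": 0,"dy": -2.5,"dz": 0,"twist": 0},
    {"hand": 1,"dx": 0,"dy": -2.5,"dz": 0,"twist": 0},
    {"hand": 1,"dx": 0,"dy": -2,"dz": 0,"twist": 0},
    {"hand": 1,"dx": 0,"dy": 0,"dz": 0,"twist": 0},
  ],
)

```text
time_s: 9.75
eef_pos: [479.0, -292.1, 217.9]
ee_rot: [-0.43, 0.571, -0.562, 0.417]
contact_force: [0.2, -0.7, -3.6]
opening: 25.8
```

```bash
python3 -c "
from plan import *
import pickle
plan([550,-13,225],-75.6,10)
d=robot.get_image('scene'); pickle.dump(d,open('s7.pkl','wb'))
cv2.imwrite('pics/scene7.png',cv2.resize(d['frame'][60:190,140:270,::-1],None,fx=4,fy=4))
"
```

```text
t 9.75 p [ 479.  -292.1  217.9] yaw -106.4 F [ 0.2 -0.7 -3.6] open 25.8 tilt [-0.022 -0.    -1.   ]
{'dx': np.float64(-2.88), 'dy': np.float64(-0.09), 'dz': np.float64(-0.11), 'twist': np.float64(-3.08)}
{'dx': np.float64(-2.88), 'dy': np.float64(-0.09), 'dz': np.float64(0.05), 'twist': np.float64(-3.08)}
{'dx': np.float64(-2.87), 'dy': np.float64(-0.09), 'dz': np.float64(0.2), 'twist': np.float64(-3.08)}
{'dx': np.float64(-2.86), 'dy': np.float64(-0.1), 'dz': np.float64(0.35), 'twist': np.float64(-3.08)}
{'dx': np.float64(-2.83), 'dy': np.float64(-0.1), 'dz': np.float64(0.51), 'twist': np.float64(-3.08)}
{'dx': np.float64(-2.8), 'dy': np.float64(-0.1), 'dz': np.float64(0.66), 'twist': np.float64(-3.08)}
{'dx': np.float64(-2.76), 'dy': np.float64(-0.11), 'dz': np.float64(0.81), 'twist': np.float64(-3.08)}
{'dx': np.float64(-2.71), 'dy': np.float64(-0.11), 'dz': np.float64(0.96), 'twist': np.float64(-3.08)}
{'dx': np.float64(-2.66), 'dy': np.float64(-0.11), 'dz': np.float64(1.1), 'twist': np.float64(-3.08)}
{'dx': np.float64(-2.6), 'dy': np.float64(-0.11), 'dz': np.float64(1.24), 'twist': np.float64(-3.08)}
```

View pics/scene7.png

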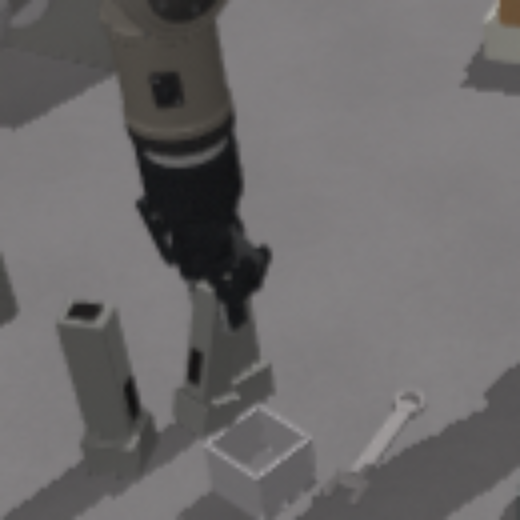

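The reader is tilted; its foot at crop (200,400) is swung towards the camera. Taking it to the label, then measuring its axis there.

```bash
python3 -c "
from plan import *
plan([511,18,222],-75.6,10)
"
```

```text
t 9.8 p [ 478.4 -291.8  216.7] yaw -106.4 F [ 0.6 -0.4 -2.1] open 25.7 tilt [-0.023  0.001 -1.   ]
{'dx': np.float64(-3.06), 'dy': np.float64(-0.06), 'dz': np.float64(-0.56), 'twist': np.float64(-3.08)}
{'dx': np.float64(-3.09), 'dy': np.float64(-0.06), 'dz': np.float64(-0.4), 'twist': np.float64(-3.08)}
{'dx': np.float64(-3.11), 'dy': np.float64(-0.07), 'dz': np.float64(-0.23), 'twist': np.float64(-3.08)}
{'dx': np.float64(-3.11), 'dy': np.float64(-0.07), 'dz': np.float64(-0.06), 'twist': np.float64(-3.08)}
{'dx': np.float64(-3.11), 'dy': np.float64(-0.07), 'dz': np.float64(0.1), 'twist': np.float64(-3.08)}
{'dx': np.float64(-3.1), 'dy': np.float64(-0.08), 'dz': np.float64(0.27), 'twist': np.float64(-3.08)}
{'dx': np.float64(-3.08), 'dy': np.float64(-0.08), 'dz': np.float64(0.44), 'twist': np.float64(-3.08)}
{'dx': np.float64(-3.06), 'dy': np.float64(-0.08), 'dz': np.float64(0.6), 'twist': np.float64(-3.08)}
{'dx': np.float64(-3.02), 'dy': np.float64(-0.09), 'dz': np.float64(0.77), 'twist': np.float64(-3.08)}
{'dx': np.float64(-2.97), 'dy': np.float64(-0.09), 'dz': np.float64(0.93), 'twist': np.float64(-3.08)}
```

Emit:
play_rows(
  increments=[
    {"hand": 1,"dx": -2.5,"dy": -0.1,"dz": -0.5,"twist": -3.1},
    {"hand": 1,"dx": -3.1,"dy": -0.1,"dz": -0.4,"twist": -3.1},
    {"hand": 1,"dx": -3.1,"dy": -0.1,"dz": -0.2,"twist": -3.1},
    {"hand": 1,"dx": -3.1,"dy": -0.1,"dz": 0,"twist": -3.1},
    {"hand": 1,"dx": -3.1,"dy": -0.1,"dz": 0.1,"twist": -3.1},
  ],
)

```text
time_s: 10.42
eef_pos: [491.2, -132.1, 218.3]
ee_rot: [-0.507, 0.508, -0.491, 0.493]
contact_force: [0.3, -0.2, -2.0]
opening: 25.9
```

Emit:
play_rows(
  increments=[
    {"hand": 1,"dx": -3.1,"dy": -0.1,"dz": 0.3,"twist": -3.1},
    {"hand": 1,"dx": -3.1,"dy": -0.1,"dz": 0.4,"twist": -3.1},
    {"hand": 1,"dx": -3.0,"dy": -0.1,"dz": 0.6,"twist": -3.1},
    {"hand": 1,"dx": -2.2,"dy": -0.1,"dz": 0.8,"twist": -3.1},
    {"hand": 1,"dx": 0,"dy": 0,"dz": 0,"twist": 0},
  ],
)

```text
time_s: 11.05
eef_pos: [500.5, 0.5, 222.1]
ee_rot: [0.564, -0.444, 0.423, -0.553]
contact_force: [0.9, -0.3, -2.0]
opening: 25.8
```

```bash
python3 -c "
from plan import *
plan([511,18,186],-75.6,2)
for n in ('scene','top'):
    d=robot.get_image(n); pickle.dump(d,open(n+'8.pkl','wb'))
    v=slice(80,280) if n=='scene' else slice(110,310)
    u=slice(180,380) if n=='scene' else slice(150,350)
    cv2.imwrite('pics/%s8.png'%n,cv2.resize(d['frame'][v,u,::-1],None,fx=3,fy=3))
"
```

```text
t 11.05 p [5.005e+02 5.000e-01 2.221e+02] yaw -75.7 F [ 0.9 -0.3 -2. ] open 25.8 tilt [-0.033  0.005 -0.999]
{'dx': np.float64(-0.69), 'dy': np.float64(1.79), 'dz': np.float64(0.78), 'twist': np.float64(-0.05)}
{'dx': np.float64(-0.69), 'dy': np.float64(1.79), 'dz': np.float64(0.78), 'twist': np.float64(-0.05)}
```

View pics/scene8.png

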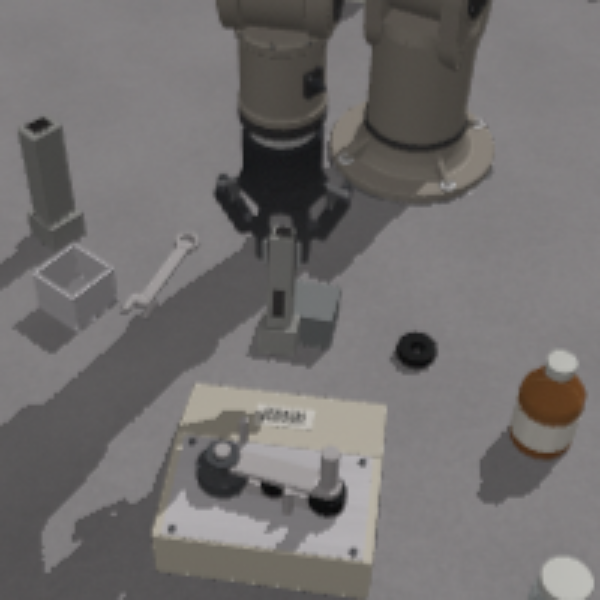

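View pics/top8.png

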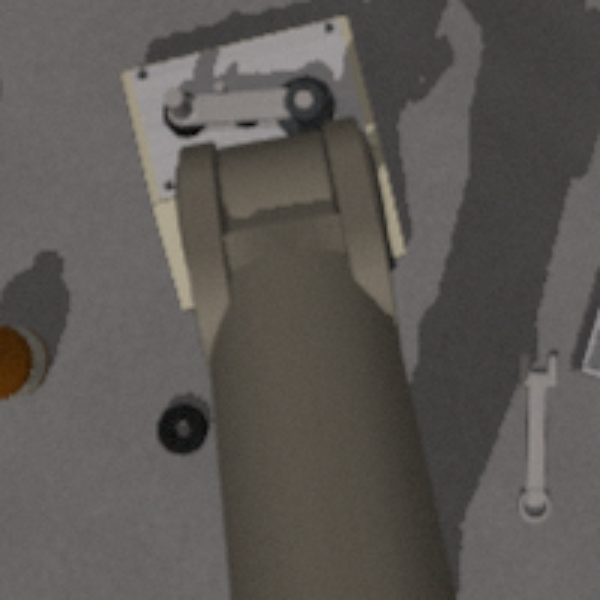

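Scene view: the reader hangs at crop (280,280), its foot at (275,335); the label is at (285,417). Fitting the axis from depth.

```bash
cat > axis.py <<'E'
from meas import *
def axis(d,tcp,yaw_u=14.4):
    W=cloud(d); I=d["frame"].astype(int)
    ux=np.array([np.cos(np.radians(yaw_u)),np.sin(np.radians(yaw_u)),0]); uy=np.array([-ux[1],ux[0],0])
    P=W.reshape(-1,3); ok=~np.isnan(P).any(1)
    q=P-np.array([*tcp[:2],0]); a=q@ux; b=q@uy; z=P[:,2]
    zt=tcp[2]
    m=ok&(abs(b)<22)&(a>-10)&(a<90)&(z>zt-110)&(z<zt+35)
    return np.stack([a,b,z-zt],-1)[m],np.where(m)[0],W.shape[1],I.reshape(-1,3)[m]
E
python3 - <<'E'
from axis import *
d=pickle.load(open("scene8.pkl","rb"))
A,idx,w,c=axis(d,[500.5,0.5,222.1])
o=np.argsort(-A[:,2])
for i in o[::6]: print(np.round(A[i],0),(idx[i]%w,idx[i]//w),c[i])
E
```

```text
[10. 13. 35.] (np.int64(278), np.int64(160)) [52 51 51]
[18. 11. 34.] (np.int64(277), np.int64(162)) [83 83 81]
[-4.  5. 33.] (np.int64(276), np.int64(157)) [47 46 46]
[15. 17. 33.] (np.int64(279), np.int64(162)) [90 90 90]
[19. 11. 32.] (np.int64(277), np.int64(163)) [83 82 81]
[16. -1. 31.] (np.int64(273), np.int64(162)) [90 90 88]
[16. -7. 29.] (np.int64(271), np.int64(162)) [89 88 87]
[18. -7. 28.] (np.int64(271), np.int64(163)) [90 90 88]
[20. -3. 26.] (np.int64(272), np.int64(164)) [91 90 88]
[18.  8. 25.] (np.int64(276), np.int64(164)) [89 88 86]
[ 11. -20.  24.] (np.int64(267), np.int64(162)) [68 68 69]
[ 17. -10.  22.] (np.int64(270), np.int64(164)) [90 89 87]
[21.  9. 20.] (np.int64(276), np.int64(166)) [89 89 87]
[21. -3. 19.] (np.int64(272), np.int64(166)) [90 89 87]
[  9. -20.  17.] (np.int64(267), np.int64(163)) [67 68 69]
[17. 11. 17.] (np.int64(277), np.int64(166)) [82 82 80]
[14. 17. 14.] (np.int64(279), np.int64(166)) [89 90 90]
[23.  3. 13.] (np.int64(274), np.int64(168)) [90 90 88]
[23. -9. 12.] (np.int64(270), np.int64(168)) [92 90 88]
[25. -3. 10.] (np.int64(272
[... 2614 characters left out ...]
-1. -69.] (np.int64(271), np.int64(194)) [89 89 87]
[ 51. -11. -70.] (np.int64(268), np.int64(193)) [91 89 88]
[ 51.  18. -71.] (np.int64(277), np.int64(194)) [88 88 86]
[ 54. -13. -72.] (np.int64(267), np.int64(194)) [89 89 87]
[ 54.   9. -74.] (np.int64(274), np.int64(195)) [88 88 86]
[ 56.  15. -75.] (np.int64(276), np.int64(196)) [88 88 85]
[ 56.   6. -77.] (np.int64(273), np.int64(196)) [88 88 86]
[ 56. -10. -79.] (np.int64(268), np.int64(196)) [90 90 87]
[ 52.  12. -80.] (np.int64(275), np.int64(196)) [89 89 86]
[ 57.  19. -82.] (np.int64(277), np.int64(198)) [90 89 88]
[ 58.  13. -83.] (np.int64(275), np.int64(198)) [85 84 83]
[ 31.  22. -87.] (np.int64(279), np.int64(193)) [76 76 75]
```

The handle's far face leans 27 mm over 79 mm, or about 0.33–0.34 rad, against the 0.35 needed. Lowering to the viewing pose, TCP about (512, 18, 186).

Emit:
play_rows(
  increments=[
    {"hand": 1,"dx": -0.9,"dy": 1.0,"dz": 0.8,"twist": 0},
    {"hand": 1,"dx": -0.7,"dy": 1.2,"dz": 0.7,"twist": 0},
    {"hand": 1,"dx": 0,"dy": 0.7,"dz": 0.1,"twist": 0},
    {"hand": 1,"dx": 0,"dy": 0,"dz": 0,"twist": 0},
  ],
)

```text
time_s: 11.65
eef_pos: [511.2, 15.8, 189.3]
ee_rot: [0.563, -0.447, 0.426, -0.549]
contact_force: [-0.1, -0.3, -2.2]
opening: 25.7
```

```bash
python3 - <<'E'
from plan import *
from axis import *
plan([512.5,18.3,186],-75.6,1)
d=robot.get_image('scene'); pickle.dump(d,open('scene9.pkl','wb'))
cv2.imwrite('pics/scene9.png',cv2.resize(d['frame'][120:250,220:350,::-1],None,fx=4,fy=4))
p=robot.sense()["eef_pos"]
A,idx,w,c=axis(d,p)
m=(abs(A[:,1])<9)&(A[:,2]>-52)&(A[:,2]<24)&(A[:,0]>10)
k=np.polyfit(A[m,2],A[m,0],1); print("tilt",np.arctan(-k[0]),"face a at z=22,0,-50",np.polyval(k,[22,0,-50]), m.sum())
m=(A[:,2]>-50)&(A[:,2]<-5)&(A[:,0]>15); print("b span",np.percentile(A[m,1],[2,50,98]))
E
```

```text
t 11.65 p [511.2  15.8 189.3] yaw -76.3 F [-0.1 -0.3 -2.2] open 25.7 tilt [-0.036  0.003 -0.999]
{'dx': np.float64(-0.21), 'dy': np.float64(0.33), 'dz': np.float64(0.2), 'twist': np.float64(-0.66)}
tilt 0.3299296538211199 face a at z=22,0,-50 [18.06851546 25.6023334  42.7246469 ] 130
b span [-11.3600215    1.64926483  13.6297252 ]
```

View pics/scene9.png

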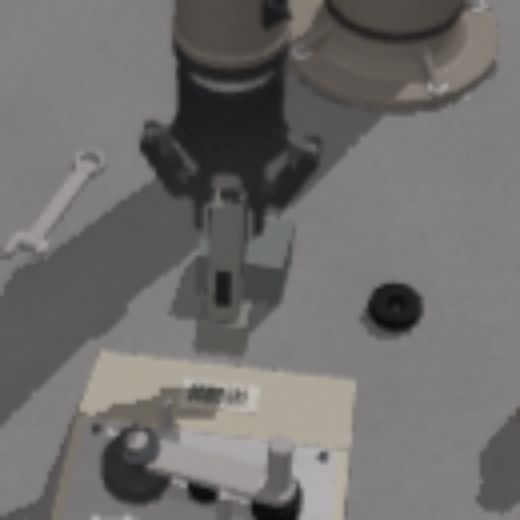

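The picture shows the reader at crop (225,280) aimed down at the label at (222,396). Computing the sight line error in one camera.

```bash
python3 - <<'E'
from meas import *
for n in ("scene9","scene0","top0"):
    d=pickle.load(open(n+".pkl","rb")); W=cloud(d)
    ux=np.array([np.cos(np.radians(14.4)),np.sin(np.radians(14.4)),0]); uy=np.array([-ux[1],ux[0],0])
    g=d["frame"].astype(float).min(2)
    m=(np.linalg.norm(W-np.array([567,32,52]),axis=2)<42)
    cream=np.median(d["frame"][m],axis=0)
    sat=d["frame"].astype(int); s=sat[...,0]-sat[...,2]
    w=m&(s<10); w=cv2.morphologyEx(w.astype(np.uint8),cv2.MORPH_CLOSE,np.ones((3,3)))>0
    P=W[w&m]; q=P-np.array([511.2,15.8,0])
    print(n,cream,len(P),P.mean(0).round(1),"a,b span",np.percentile(q@ux,[3,50,97]).round(1),np.percentile(q@uy,[3,50,97]).round(1))
E
```

```text
scene9 [172. 167. 154.] 95 [568.8  27.2  52.8] a,b span [41.9 59.7 73.3] [-30.4  -3.7  23.8]
scene0 [169. 164. 151.] 79 [565.8  28.7  52. ] a,b span [42.8 56.5 70.4] [-25.4  -1.6  23.7]
top0 [159. 151. 132.] 98 [566.4  27.7  53. ] a,b span [48.1 56.6 65.2] [-21.2  -3.   17.4]
```

The sight line meets the label plane about 3 mm short of its middle and about 1 mm sideways, at 53 mm range and 0.02 rad off square, all well inside tolerance. Holding still.

Emit:
play_rows(
  increments=[
    {"hand": 1,"dx": 0,"dy": 0,"dz": 0.2,"twist": 0},
    {"hand": 1,"dx": 0,"dy": 0,"dz": 0,"twist": 0},
    {"hand": 1,"dx": 0,"dy": 0,"dz": 0,"twist": 0},
    {"hand": 1,"dx": 0,"dy": 0,"dz": 0,"twist": 0},
    {"hand": 1,"dx": 0,"dy": 0,"dz": 0,"twist": 0},
  ],
)

```text
time_s: 12.32
eef_pos: [514.0, 15.6, 190.7]
ee_rot: [0.562, -0.447, 0.427, -0.549]
contact_force: [0.2, -0.2, -2.3]
opening: 25.5
```

Emit:
play_rows(
  increments=[
    {"hand": 1,"dx": 0,"dy": 0,"dz": 0,"twist": 0},
    {"hand": 1,"dx": 0,"dy": 0,"dz": 0,"twist": 0},
    {"hand": 1,"dx": 0,"dy": 0,"dz": 0,"twist": 0},
    {"hand": 1,"dx": 0,"dy": 0,"dz": 0,"twist": 0},
    {"hand": 1,"dx": 0,"dy": 0,"dz": 0,"twist": 0},
  ],
)

```text
time_s: 12.95
eef_pos: [513.9, 15.6, 190.7]
ee_rot: [0.562, -0.447, 0.427, -0.549]
contact_force: [0.7, 0.2, -1.5]
opening: 25.7
```

```bash
python3 -c "
from plan import *
plan([450,-290,225],-106,11)
d=robot.get_image('scene');p=robot.sense()
print(np.abs(p['joint_vel']).max())
from axis import *
A,idx,w,c=axis(d,p['eef_pos'])
m=(abs(A[:,1])<9)&(A[:,2]>-52)&(A[:,2]<24)&(A[:,0]>10)
k=np.polyfit(A[m,2],A[m,0],1); print('tilt',np.arctan(-k[0]),np.polyval(k,[0]))
"
```

```text
t 12.95 p [513.9  15.6 190.7] yaw -76.3 F [ 0.7  0.2 -1.5] open 25.7 tilt [-0.033  0.003 -0.999]
{'dx': np.float64(2.56), 'dy': np.float64(-0.3), 'dz': np.float64(-1.23), 'twist': np.float64(2.7)}
{'dx': np.float64(2.61), 'dy': np.float64(-0.31), 'dz': np.float64(-1.11), 'twist': np.float64(2.7)}
{'dx': np.float64(2.66), 'dy': np.float64(-0.31), 'dz': np.float64(-0.98), 'twist': np.float64(2.7)}
{'dx': np.float64(2.71), 'dy': np.float64(-0.31), 'dz': np.float64(-0.86), 'twist': np.float64(2.7)}
{'dx': np.float64(2.74), 'dy': np.float64(-0.32), 'dz': np.float64(-0.73), 'twist': np.float64(2.7)}
{'dx': np.float64(2.77), 'dy': np.float64(-0.32), 'dz': np.float64(-0.6), 'twist': np.float64(2.7)}
{'dx': np.float64(2.8), 'dy': np.float64(-0.33), 'dz': np.float64(-0.47), 'twist': np.float64(2.7)}
{'dx': np.float64(2.82), 'dy': np.float64(-0.33), 'dz': np.float64(-0.34), 'twist': np.float64(2.7)}
{'dx': np.float64(2.83), 'dy': np.float64(-0.34), 'dz': np.float64(-0.2), 'twist': np.float64(2.7)}
{'dx': np.float64(2.83), 'dy': np.float64(-0.34), 'dz': np.float64(-0.07), 'twist': np.float64(2.7)}
{'dx': np.float64(2.83), 'dy': np.float64(-0.35), 'dz': np.float64(0.06), 'twist': np.float64(2.7)}
0.0012092475088381538
tilt 0.3379753029353489 [26.15800277]
```

The hold lasted over a second, steady (joint speed about 0.001 rad/s), tilt 0.338. Returning to the holder; the tilted foot centre will go over the cup.

```bash
python3 -c "
from plan import *
plan([428,-282,232],-106,11)
"
```

```text
t 13.0 p [513.9  15.6 190.7] yaw -76.3 F [ 0.8 -0.1 -2.5] open 25.5 tilt [-0.033  0.003 -0.999]
{'dx': np.float64(2.44), 'dy': np.float64(-0.36), 'dz': np.float64(-1.41), 'twist': np.float64(2.7)}
{'dx': np.float64(2.5), 'dy': np.float64(-0.36), 'dz': np.float64(-1.29), 'twist': np.float64(2.7)}
{'dx': np.float64(2.56), 'dy': np.float64(-0.37), 'dz': np.float64(-1.17), 'twist': np.float64(2.7)}
{'dx': np.float64(2.61), 'dy': np.float64(-0.37), 'dz': np.float64(-1.05), 'twist': np.float64(2.7)}
{'dx': np.float64(2.66), 'dy': np.float64(-0.38), 'dz': np.float64(-0.93), 'twist': np.float64(2.7)}
{'dx': np.float64(2.7), 'dy': np.float64(-0.38), 'dz': np.float64(-0.8), 'twist': np.float64(2.7)}
{'dx': np.float64(2.73), 'dy': np.float64(-0.38), 'dz': np.float64(-0.67), 'twist': np.float64(2.7)}
{'dx': np.float64(2.76), 'dy': np.float64(-0.39), 'dz': np.float64(-0.54), 'twist': np.float64(2.7)}
{'dx': np.float64(2.78), 'dy': np.float64(-0.39), 'dz': np.float64(-0.41), 'twist': np.float64(2.7)}
{'dx': np.float64(2.8), 'dy': np.float64(-0.4), 'dz': np.float64(-0.28), 'twist': np.float64(2.7)}
{'dx': np.float64(2.81), 'dy': np.float64(-0.4), 'dz': np.float64(-0.15), 'twist': np.float64(2.7)}
```

Emit:
play_rows(
  increments=[
    {"hand": 1,"dx": 1.0,"dy": -1.5,"dz": -0.8,"twist": 1},
    {"hand": 1,"dx": 2.5,"dy": -0.8,"dz": -1.4,"twist": 3},
    {"hand": 1,"dx": 2.5,"dy": -0.6,"dz": -1.3,"twist": 3},
    {"hand": 1,"dx": 2.6,"dy": -0.4,"dz": -1.1,"twist": 3},
    {"hand": 1,"dx": 2.6,"dy": -0.3,"dz": -1.0,"twist": 3},
  ],
)

```text
time_s: 13.62
eef_pos: [473.0, -113.0, 231.2]
ee_rot: [-0.506, 0.51, -0.493, 0.491]
contact_force: [-0.2, -0.7, -3.1]
opening: 25.2
```

Emit:
play_rows(
  increments=[
    {"hand": 1,"dx": 2.7,"dy": -0.3,"dz": -0.8,"twist": 3},
    {"hand": 1,"dx": 2.7,"dy": -0.2,"dz": -0.7,"twist": 3},
    {"hand": 1,"dx": 2.8,"dy": -0.2,"dz": -0.5,"twist": 3},
    {"hand": 1,"dx": 2.8,"dy": -0.2,"dz": -0.4,"twist": 3},
    {"hand": 1,"dx": 2.8,"dy": -0.2,"dz": -0.3,"twist": 3},
  ],
)

```text
time_s: 14.25
eef_pos: [425.9, -257.7, 244.3]
ee_rot: [-0.432, 0.574, -0.559, 0.414]
contact_force: [-0.2, -0.1, -2.1]
opening: 25.6
```

```bash
python3 -c "
from plan import *
plan([428,-282,210],-106,3)
"
```

```text
t 14.25 p [ 425.9 -257.7  244.3] yaw -106.5 F [-0.2 -0.1 -2.1] open 25.6 tilt [-0.032  0.002 -0.999]
{'dx': np.float64(0.75), 'dy': np.float64(1.14), 'dz': np.float64(0.33), 'twist': np.float64(-0.17)}
{'dx': np.float64(0.75), 'dy': np.float64(1.14), 'dz': np.float64(0.33), 'twist': np.float64(-0.17)}
{'dx': np.float64(0.75), 'dy': np.float64(1.14), 'dz': np.float64(0.33), 'twist': np.float64(-0.17)}
```

Emit:
play_rows(
  increments=[
    {"hand": 1,"dx": 0.9,"dy": 1.0,"dz": 0.4,"twist": 0},
    {"hand": 1,"dx": 0.4,"dy": 1.6,"dz": 0.4,"twist": 0},
    {"hand": 1,"dx": 0,"dy": 1.4,"dz": 0,"twist": 0},
    {"hand": 1,"dx": 0,"dy": 0,"dz": 0,"twist": 0},
  ],
)

```text
time_s: 14.75
eef_pos: [428.0, -273.6, 200.0]
ee_rot: [-0.431, 0.575, -0.559, 0.414]
contact_force: [0.7, 0.1, -2.2]
opening: 25.5
```

```bash
python3 -c "
from plan import *
plan([428,-282,180],-106,1)
from axis import *
d=robot.get_image('scene');p=robot.sense()
A,idx,w,c=axis(d,p['eef_pos'],-16)
m=(abs(A[:,1])<9)&(A[:,2]>-52)&(A[:,2]<24)&(A[:,0]>10)&(A[:,0]<60)
k=np.polyfit(A[m,2],A[m,0],1); print('tilt',np.arctan(-k[0]),np.polyval(k,[0]),m.sum())
cv2.imwrite('pics/scene10.png',cv2.resize(d['frame'][80:210,140:270,::-1],None,fx=4,fy=4))
"
```

```text
t 14.75 p [ 428.  -273.6  200. ] yaw -106.6 F [ 0.7  0.1 -2.2] open 25.5 tilt [-0.034  0.003 -0.999]
{'dx': np.float64(0.79), 'dy': np.float64(2.0), 'dz': np.float64(0.3), 'twist': np.float64(-0.61)}
tilt 0.3400568252781989 [24.87972491] 79
```

View pics/scene10.png

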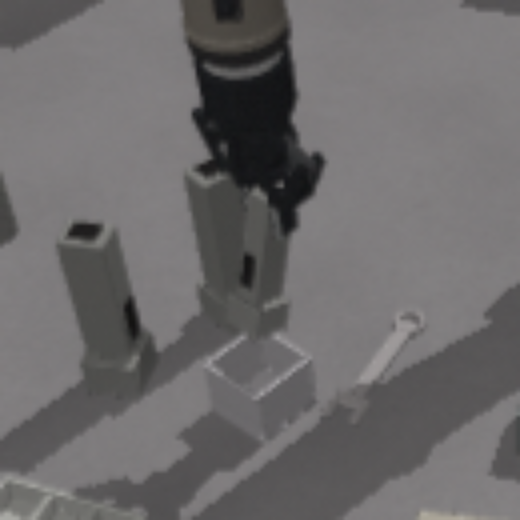

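The reader is at crop (255,250), its foot at (260,305) just behind and above the cup (260,370). Correcting sideways, then lowering to just above the rim.

Emit:
play_rows(
  increments=[
    {"hand": 1,"dx": 0.9,"dy": 1.0,"dz": 0.2,"twist": 0},
    {"hand": 1,"dx": 0,"dy": 1.0,"dz": 0.1,"twist": 0},
    {"hand": 1,"dx": 0,"dy": 0.3,"dz": 0,"twist": 0},
    {"hand": 1,"dx": 0,"dy": 0,"dz": 0,"twist": 0},
  ],
)

```text
time_s: 15.3
eef_pos: [428.9, -283.2, 176.6]
ee_rot: [-0.431, 0.574, -0.559, 0.415]
contact_force: [-0.3, -0.2, -2.1]
opening: 25.4
```

```bash
python3 -c "
from plan import *
plan([428,-282,119],-106,2)
d=robot.get_image('scene');p=robot.sense()
cv2.imwrite('pics/scene11.png',cv2.resize(d['frame'][110:200,160:250,::-1],None,fx=6,fy=6))
"
```

```text
t 15.3 p [ 428.9 -283.2  176.6] yaw -106.5 F [-0.3 -0.2 -2.1] open 25.4 tilt [-0.032  0.003 -0.999]
{'dx': np.float64(-0.06), 'dy': np.float64(2.88), 'dz': np.float64(0.03), 'twist': np.float64(-0.25)}
{'dx': np.float64(-0.06), 'dy': np.float64(2.88), 'dz': np.float64(0.03), 'twist': np.float64(-0.25)}
```

View pics/scene11.png

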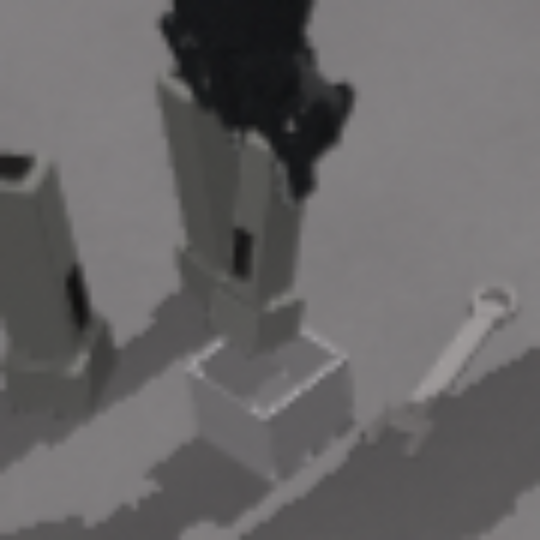

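The foot is at crop (255,325), in line with the cup's opening (270,370). Lowering with the force watched.

Emit:
play_rows(
  increments=[
    {"hand": 1,"dx": 0,"dy": 1.2,"dz": 0.05,"twist": 0},
    {"hand": 1,"dx": 0,"dy": 1.0,"dz": 0.05,"twist": 0},
    {"hand": 1,"dx": 0,"dy": 0.8,"dz": 0.05,"twist": 0},
  ],
)

```text
time_s: 15.72
eef_pos: [430.1, -283.7, 145.6]
ee_rot: [-0.431, 0.573, -0.56, 0.415]
contact_force: [-0.1, 0.8, -1.6]
opening: 25.8
```

Emit:
play_rows(
  increments=[
    {"hand": 1,"dx": 0,"dy": 0.8,"dz": 0.05,"twist": 0},
    {"hand": 1,"dx": 0,"dy": 0.8,"dz": 0.05,"twist": 0},
    {"hand": 1,"dx": 0,"dy": 0,"dz": 0,"twist": 0},
  ],
)

```text
time_s: 16.1
eef_pos: [430.1, -283.6, 127.4]
ee_rot: [-0.432, 0.574, -0.559, 0.415]
contact_force: [0.5, 0.5, -2.7]
opening: 25.9
```

```bash
python3 -c "
from plan import *
plan([428,-282,119],-106,2)
d=robot.get_image('scene');p=robot.sense()
cv2.imwrite('pics/scene12.png',cv2.resize(d['frame'][110:200,160:250,::-1],None,fx=6,fy=6))
"
```

```text
t 16.1 p [ 430.1 -283.6  127.4] yaw -106.5 F [ 0.5  0.5 -2.7] open 25.9 tilt [-0.032  0.003 -0.999]
{'dx': np.float64(-0.05), 'dy': np.float64(0.42), 'dz': np.float64(-0.11), 'twist': np.float64(-0.24)}
{'dx': np.float64(-0.05), 'dy': np.float64(0.42), 'dz': np.float64(-0.11), 'twist': np.float64(-0.24)}
```

View pics/scene12.png

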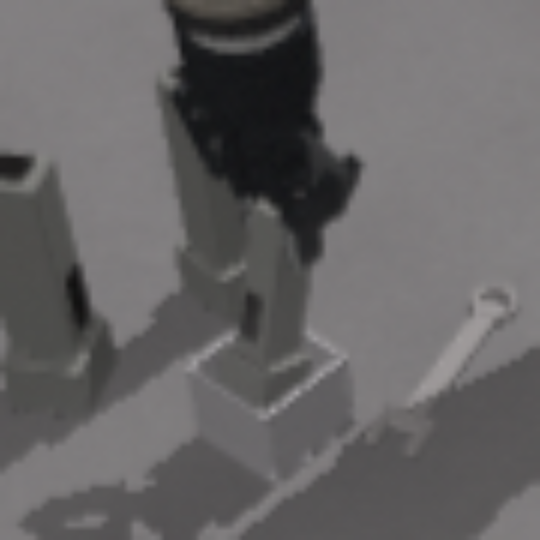

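The foot is inside the cup. Now pushing away from the robot, so the far wall rights the reader.

Emit:
play_rows(
  increments=[
    {"hand": 1,"dx": 0,"dy": 0.5,"dz": 0.4,"twist": 0},
    {"hand": 1,"dx": 0,"dy": 0,"dz": 0.7,"twist": 0},
    {"hand": 1,"dx": 0,"dy": 0,"dz": 0.7,"twist": 0},
  ],
)

```text
time_s: 16.52
eef_pos: [445.8, -288.6, 121.9]
ee_rot: [-0.432, 0.575, -0.558, 0.414]
contact_force: [-4.7, 1.9, 0.7]
opening: 26.0
```

Emit:
play_rows(
  increments=[
    {"hand": 1,"dx": 0,"dy": 0,"dz": 0.7,"twist": 0},
    {"hand": 1,"dx": 0,"dy": 0,"dz": 0.7,"twist": 0},
  ],
)

```text
time_s: 16.77
eef_pos: [459.4, -292.7, 121.2]
ee_rot: [-0.432, 0.576, -0.557, 0.413]
contact_force: [-4.0, 0.4, 0.4]
opening: 25.4
```

```bash
cat > along.py <<'E'
from plan import *
s=robot.sense();p=np.array(s["eef_pos"]);hx=np.array([np.cos(np.radians(-16)),np.sin(np.radians(-16))]);q=p[:2]-np.array([460.5,-291.5])
print("along",round(q@hx,1),"side",round(q@[-hx[1],hx[0]],1),"z",round(p[2],1),"F",np.round(s["contact_force"],1),"t",s["time_s"])
E
python3 along.py
```

```text
along -0.7 side -1.5 z 121.2 F [-4.   0.4  0.4] t 16.775
```

Emit:
play_rows(
  increments=[
    {"hand": 1,"dx": 0,"dy": 0,"dz": 0.7,"twist": 0},
    {"hand": 1,"dx": 0,"dy": 0,"dz": 0.4,"twist": 0},
    {"hand": 1,"dx": 0,"dy": 0,"dz": 0,"twist": 0},
  ],
)

```text
time_s: 17.15
eef_pos: [471.4, -296.2, 120.8]
ee_rot: [-0.432, 0.576, -0.557, 0.413]
contact_force: [-4.6, 1.4, 0.8]
opening: 25.5
```

```bash
python3 along.py; python3 - <<'E'
from axis import *
d=robot.get_image('scene');p=robot.sense()
cv2.imwrite('pics/scene13.png',cv2.resize(d['frame'][110:200,160:250,::-1],None,fx=6,fy=6))
A,idx,w,c=axis(d,p['eef_pos'],-16)
m=(abs(A[:,1])<9)&(A[:,2]>-58)&(A[:,2]<24)&(A[:,0]>5)&(A[:,0]<60)
k=np.polyfit(A[m,2],A[m,0],1); print('tilt',np.arctan(-k[0]),np.polyval(k,[0]),m.sum())
E
```

```text
along 11.8 side -1.5 z 120.8 F [-4.6  1.4  0.8] t 17.15
tilt 0.01953199975478127 [17.12631346] 47
```

View pics/scene13.png

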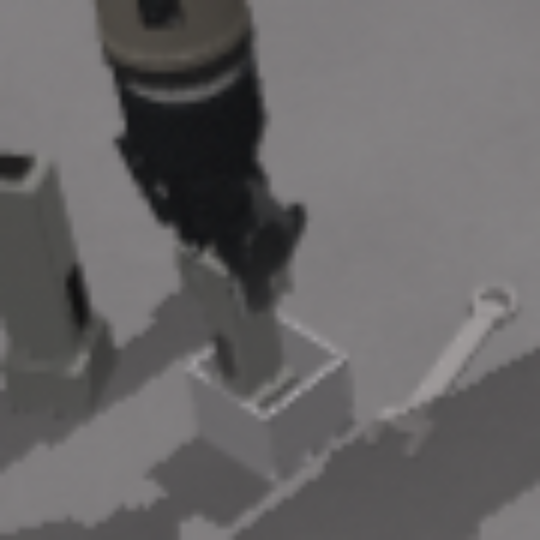

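The reader is upright again (0.02 rad), its foot against the far wall. Centring and lowering it to the floor.

Emit:
play_rows(
  increments=[
    {"hand": 1,"dx": -0.2,"dy": 0,"dz": -0.7,"twist": 0},
    {"hand": 1,"dx": 0,"dy": 0.7,"dz": -0.4,"twist": 0},
    {"hand": 1,"dx": 0,"dy": 0.7,"dz": 0,"twist": 0},
    {"hand": 1,"dx": 0,"dy": 0.4,"dz": 0,"twist": 0},
  ],
)

```text
time_s: 17.7
eef_pos: [463.2, -291.5, 103.1]
ee_rot: [-0.431, 0.573, -0.56, 0.415]
contact_force: [-0.4, -0.3, -2.3]
opening: 25.7
```

```bash
python3 along.py
```

```text
along 2.5 side 0.8 z 103.1 F [-0.4 -0.3 -2.3] t 17.7
```

Emit:
play_rows(
  increments=[
    {"hand": 1,"dx": 0,"dy": 0.3,"dz": -0.2,"twist": 0},
    {"hand": 1,"dx": 0,"dy": 0.3,"dz": 0,"twist": 0},
    {"hand": 1,"dx": 0,"dy": 0,"dz": 0,"twist": 0},
  ],
)

```text
time_s: 18.08
eef_pos: [464.4, -292.4, 101.0]
ee_rot: [-0.43, 0.571, -0.562, 0.416]
contact_force: [0.2, -0.2, -2.8]
opening: 25.4
```

```bash
python3 along.py
```

```text
along 4.0 side 0.2 z 101.0 F [ 0.2 -0.2 -2.8] t 18.075
```

Emit:
play_rows(
  increments=[
    {"hand": 1,"dx": 0,"dy": 0.3,"dz": -0.2,"twist": 0},
    {"hand": 1,"dx": 0,"dy": 0.2,"dz": 0,"twist": 0},
    {"hand": 1,"dx": 0,"dy": 0,"dz": 0,"twist": 0},
  ],
)

```text
time_s: 18.45
eef_pos: [464.8, -292.8, 100.5]
ee_rot: [-0.428, 0.57, -0.564, 0.417]
contact_force: [-1.0, -0.0, -2.5]
opening: 25.4
```

```bash
python3 along.py
```

```text
along 4.5 side -0.1 z 100.5 F [-1.  -0.  -2.5] t 18.45
```

Emit:
play_rows(
  increments=[
    {"hand": 1,"dx": 0,"dy": 0.6,"dz": -0.2,"twist": 0},
    {"hand": 1,"dx": 0,"dy": 0.6,"dz": 0,"twist": 0},
  ],
)

```text
time_s: 18.7
eef_pos: [470.8, -295.0, 98.3]
ee_rot: [0.425, -0.565, 0.569, -0.42]
contact_force: [-4.8, 6.4, 41.4]
opening: 25.7
```

```bash
python3 along.py
```

```text
along 10.8 side -0.5 z 98.3 F [-4.8  6.4 41.4] t 18.7
```

It's firmly on the floor. Easing up, centring and letting go.

Emit:
play_rows(
  increments=[
    {"hand": 1,"dx": 0,"dy": -0.2,"dz": -0.5,"twist": 0},
    {"hand": 1,"dx": 0,"dy": 0,"dz": -0.4,"twist": 0},
    {"hand": 1,"dx": 0,"dy": 0,"dz": 0,"twist": 0},
  ],
)

```text
time_s: 19.08
eef_pos: [461.8, -292.3, 100.0]
ee_rot: [0.425, -0.564, 0.569, -0.421]
contact_force: [0.6, -0.5, -2.6]
opening: 25.7
```

```bash
python3 along.py; python3 - <<'E'
from axis import *
d=robot.get_image('scene');p=robot.sense()
cv2.imwrite('pics/scene14.png',cv2.resize(d['frame'][110:200,160:250,::-1],None,fx=6,fy=6))
A,idx,w,c=axis(d,p['eef_pos'],-16)
m=(abs(A[:,1])<9)&(A[:,2]>-40)&(A[:,2]<24)&(A[:,0]>5)&(A[:,0]<60)
k=np.polyfit(A[m,2],A[m,0],1); print('tilt',np.arctan(-k[0]),np.polyval(k,[0]),m.sum())
E
```

```text
along 1.5 side -0.4 z 100.0 F [ 0.6 -0.5 -2.6] t 19.075
tilt 0.005876570933709262 [13.8016868] 37
```

View pics/scene14.png

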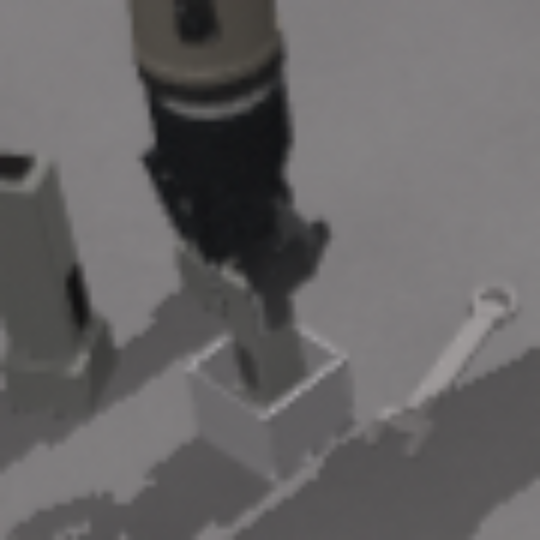

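The reader is upright (0.006 rad) and centred in the cup. Opening; it should settle by a millimetre at most.

Emit:
play_rows(
  increments=[
    {"hand": -1,"dx": 0,"dy": 0,"dz": 0,"twist": 0},
    {"hand": -1,"dx": 0,"dy": 0,"dz": 0,"twist": 0},
    {"hand": -1,"dx": 0,"dy": 0,"dz": 0,"twist": 0},
    {"hand": -1,"dx": 0,"dy": 0,"dz": 0,"twist": 0},
    {"hand": -1,"dx": 0,"dy": 0,"dz": 0,"twist": 0},
  ],
)

```text
time_s: 19.75
eef_pos: [462.3, -292.5, 99.4]
ee_rot: [0.425, -0.564, 0.569, -0.42]
contact_force: [0.2, -0.7, 0.2]
opening: 85.5
```

Emit:
play_rows(
  increments=[
    {"hand": -1,"dx": 0,"dy": 0,"dz": 0,"twist": 0},
    {"hand": -1,"dx": 0,"dy": -1,"dz": 0,"twist": 0},
    {"hand": -1,"dx": 0,"dy": -3,"dz": 0,"twist": 0},
    {"hand": -1,"dx": 0,"dy": -4,"dz": 0,"twist": 0},
    {"hand": -1,"dx": 0,"dy": -4,"dz": 0,"twist": 0},
  ],
)

```text
time_s: 20.38
eef_pos: [460.7, -290.5, 221.6]
ee_rot: [0.426, -0.566, 0.567, -0.42]
contact_force: [-0.7, 0.1, 0.3]
opening: 85.7
```

```bash
python3 along.py; python3 - <<'E'
from meas import *
d=robot.get_image('scene')
cv2.imwrite('pics/scene15.png',cv2.resize(d['frame'][110:200,160:250,::-1],None,fx=6,fy=6))
P=cloud(d).reshape(-1,3);P=P[~np.isnan(P).any(1)]
m=(abs(P[:,0]-461)<32)&(abs(P[:,1]+292)<30)&(P[:,2]>131)&(P[:,2]<142);print(P[m].mean(0),rect(P[m]),m.sum())
E
```

```text
along -0.1 side 1.0 z 221.6 F [-0.7  0.1  0.3] t 20.375
[ 458.20972935 -287.34960503  135.28274485] (array([ 458.1, -288.6]), array([27.8, 34. ]), 72.2) 51
```

View pics/scene15.png

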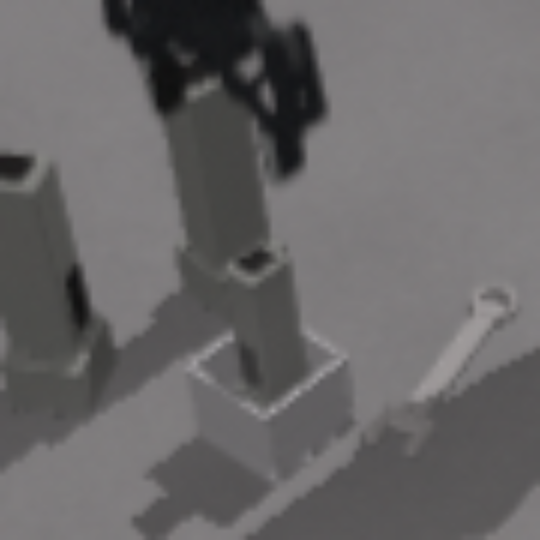

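The reader stands upright in the cup at crop (265,320); its top is at z ≈ 135.3 with the bench reading −1.4, so it is seated. Next, the tensioner pin at about (666, 118), pivot about (675, 8).

```bash
python3 -c "
from plan import *
plan([666,118,225],-112,10)
"
```

```text
t 20.43 p [ 463.4 -291.9  227.4] yaw -106.6 F [ 1.7 -0.3  3.4] open 85.7 tilt [ 0.001 -0.01  -1.   ]
{'dx': np.float64(-4.51), 'dy': np.float64(-0.01), 'dz': np.float64(0.77), 'twist': np.float64(0.54)}
{'dx': np.float64(-4.51), 'dy': np.float64(-0.01), 'dz': np.float64(0.73), 'twist': np.float64(0.54)}
{'dx': np.float64(-4.52), 'dy': np.float64(-0.02), 'dz': np.float64(0.69), 'twist': np.float64(0.54)}
{'dx': np.float64(-4.53), 'dy': np.float64(-0.02), 'dz': np.float64(0.64), 'twist': np.float64(0.54)}
{'dx': np.float64(-4.53), 'dy': np.float64(-0.02), 'dz': np.float64(0.6), 'twist': np.float64(0.54)}
{'dx': np.float64(-4.54), 'dy': np.float64(-0.02), 'dz': np.float64(0.56), 'twist': np.float64(0.54)}
{'dx': np.float64(-4.54), 'dy': np.float64(-0.02), 'dz': np.float64(0.52), 'twist': np.float64(0.54)}
{'dx': np.float64(-4.55), 'dy': np.float64(-0.02), 'dz': np.float64(0.47), 'twist': np.float64(0.54)}
{'dx': np.float64(-4.55), 'dy': np.float64(-0.02), 'dz': np.float64(0.43), 'twist': np.float64(0.54)}
{'dx': np.float64(-4.56), 'dy': np.float64(-0.02), 'dz': np.float64(0.39), 'twist': np.float64(0.54)}
```

Emit:
play_rows(
  increments=[
    {"hand": -1,"dx": -3.0,"dy": -0.5,"dz": 0.8,"twist": 0.5},
    {"hand": -1,"dx": -4.5,"dy": 0,"dz": 0.8,"twist": 0.5},
    {"hand": -1,"dx": -4.5,"dy": 0,"dz": 0.7,"twist": 0.5},
    {"hand": -1,"dx": -4.5,"dy": 0,"dz": 0.7,"twist": 0.5},
    {"hand": -1,"dx": -4.5,"dy": 0,"dz": 0.6,"twist": 0.5},
  ],
)

```text
time_s: 21.05
eef_pos: [564.7, -103.6, 236.9]
ee_rot: [0.407, -0.572, 0.585, -0.407]
contact_force: [0.7, -0.3, -0.6]
opening: 85.6
```

Emit:
play_rows(
  increments=[
    {"hand": -1,"dx": -4.5,"dy": 0,"dz": 0.6,"twist": 0.5},
    {"hand": -1,"dx": -4.5,"dy": 0,"dz": 0.5,"twist": 0.5},
    {"hand": -1,"dx": -4.5,"dy": 0,"dz": 0.5,"twist": 0.5},
    {"hand": -1,"dx": -3.0,"dy": 0,"dz": 0.4,"twist": 0.5},
    {"hand": -1,"dx": 0,"dy": 0,"dz": 0,"twist": 0},
  ],
)

```text
time_s: 21.68
eef_pos: [644.2, 54.0, 238.3]
ee_rot: [0.396, -0.578, 0.591, -0.399]
contact_force: [-0.2, 0.6, -0.2]
opening: 85.3
```

```bash
python3 -c "
from plan import *
plan([666,118,190],-112,2)
"
```

```text
t 21.68 p [644.2  54.  238.3] yaw -111.5 F [-0.2  0.6 -0.2] open 85.3 tilt [ 0.014 -0.013 -1.   ]
{'dx': np.float64(-3.39), 'dy': np.float64(2.39), 'dz': np.float64(-0.2), 'twist': np.float64(0.25)}
{'dx': np.float64(-3.39), 'dy': np.float64(2.39), 'dz': np.float64(-0.22), 'twist': np.float64(0.25)}
```

Emit:
play_rows(
  increments=[
    {"hand": -1,"dx": -3.5,"dy": 0.5,"dz": -0.2,"twist": 0},
    {"hand": -1,"dx": -2.6,"dy": 1.0,"dz": -0.2,"twist": 0},
    {"hand": -1,"dx": -0.7,"dy": 1.2,"dz": 0,"twist": 0},
    {"hand": -1,"dx": 0,"dy": 0.5,"dz": 0,"twist": 0},
    {"hand": -1,"dx": 0,"dy": 0,"dz": 0,"twist": 0},
  ],
)

```text
time_s: 22.3
eef_pos: [666.0, 111.5, 205.9]
ee_rot: [0.395, -0.578, 0.594, -0.396]
contact_force: [-0.0, 0.0, -1.2]
opening: 85.2
```

```bash
python3 -c "
from plan import *
plan([666,118,122],-112,3)
d=robot.get_image('scene')
cv2.imwrite('pics/scene16.png',cv2.resize(d['frame'][150:290,210:350,::-1],None,fx=4,fy=4))
"
```

```text
t 22.3 p [666.  111.5 205.9] yaw -111.9 F [-0.   0.  -1.2] open 85.2 tilt [ 0.014 -0.018 -1.   ]
{'dx': np.float64(-0.23), 'dy': np.float64(2.79), 'dz': np.float64(-0.14), 'twist': np.float64(0.02)}
{'dx': np.float64(-0.23), 'dy': np.float64(2.79), 'dz': np.float64(-0.14), 'twist': np.float64(0.02)}
{'dx': np.float64(-0.23), 'dy': np.float64(2.79), 'dz': np.float64(-0.14), 'twist': np.float64(0.02)}
```

View pics/scene16.png

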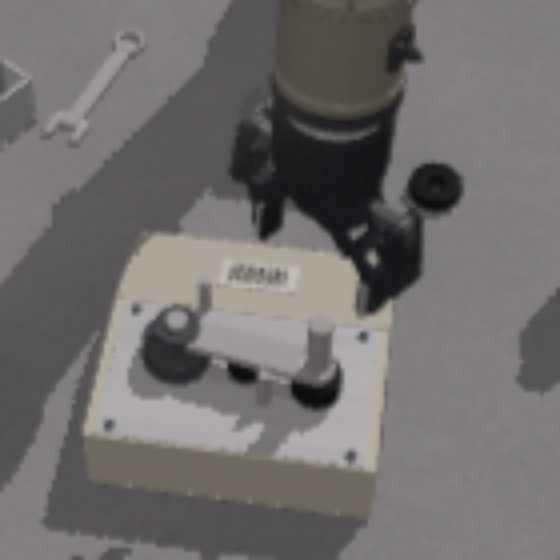

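The pin's top is at crop (318,325), between and below the fingers at (270,215) and (365,290). Descending.

Emit:
play_rows(
  increments=[
    {"hand": -1,"dx": -0.3,"dy": 1.0,"dz": -0.2,"twist": 0},
    {"hand": -1,"dx": -0.3,"dy": 2.0,"dz": -0.2,"twist": 0},
    {"hand": -1,"dx": -0.1,"dy": 2.2,"dz": -0.1,"twist": 0},
    {"hand": -1,"dx": 0,"dy": 1.8,"dz": 0,"twist": 0},
    {"hand": -1,"dx": 0,"dy": 0.6,"dz": 0,"twist": 0},
  ],
)

```text
time_s: 22.98
eef_pos: [664.7, 117.2, 125.2]
ee_rot: [0.394, -0.578, 0.595, -0.396]
contact_force: [-0.1, -1.1, -0.9]
opening: 85.5
```

```bash
python3 -c "
from plan import *
plan([666,118,122],-112,1)
"
```

```text
t 22.98 p [664.7 117.2 125.2] yaw -112.1 F [-0.1 -1.1 -0.9] open 85.5 tilt [ 0.015 -0.019 -1.   ]
{'dx': np.float64(-0.13), 'dy': np.float64(0.32), 'dz': np.float64(0.08), 'twist': np.float64(-0.07)}
```

Emit:
play_rows(
  increments=[
    {"hand": 1,"dx": 0,"dy": 0.2,"dz": 0.1,"twist": 0},
    {"hand": 1,"dx": 0,"dy": 0,"dz": 0,"twist": 0},
    {"hand": 1,"dx": 0,"dy": 0,"dz": 0,"twist": 0},
    {"hand": 1,"dx": 0,"dy": 0,"dz": 0,"twist": 0},
    {"hand": 1,"dx": 0,"dy": 0,"dz": 0,"twist": 0},
  ],
  squeeze=60,
)

```text
time_s: 23.6
eef_pos: [666.3, 116.3, 124.3]
ee_rot: [0.394, -0.578, 0.595, -0.396]
contact_force: [0.0, -0.9, -4.3]
opening: 16.3
```

Emit:
play_rows(
  increments=[
    {"hand": 1,"dx": 0,"dy": 0,"dz": 0,"twist": 0},
    {"hand": 1,"dx": 0,"dy": 0,"dz": 0,"twist": 0},
  ],
)

```text
time_s: 23.85
eef_pos: [666.4, 116.3, 124.2]
ee_rot: [0.394, -0.578, 0.595, -0.396]
contact_force: [-0.4, -1.7, -1.9]
opening: 16.7
```

```bash
cat > arc.py <<'E'
from plan import *
s=robot.sense();p=np.array(s["eef_pos"]);piv=np.array([675.0,8.0]);M=R.from_quat(s["ee_rot"]).as_matrix()
q=p[:2]-piv;r=np.hypot(*q);a=np.degrees(np.arctan2(q[1],q[0]))
print("t",s["time_s"],"p",p.round(1),"r",r.round(1),"ang",a.round(1),"F",np.round(s["contact_force"],1),"open",round(s["opening"],1))
# arc waypoints, 110 mm radius
prev=np.array([*p])
for i in range(1,9):
    b=np.radians(a+8*i); w=np.array([*(piv+r*np.array([np.cos(b),np.sin(b)])),p[2]]); d=M.T@(w-prev)/10; prev=w
    print(round(a+8*i,1),d.round(2))
E
python3 arc.py
```

```text
t 23.85 p [666.4 116.3 124.2] r 108.6 ang 94.6 F [-0.4 -1.7 -1.9] open 16.7
102.6 [ 0.77 -0.02 -1.3 ]
110.6 [ 0.95 -0.02 -1.18]
118.6 [ 1.1  -0.01 -1.04]
126.6 [ 1.24 -0.01 -0.88]
134.6 [ 1.35 -0.   -0.7 ]
142.6 [ 1.43  0.   -0.5 ]
150.6 [ 1.49  0.01 -0.3 ]
158.6 [ 1.51  0.01 -0.09]
```

The pin is gripped (opening ≈ 17 mm), and radius and angle agree with the geometry. Swinging.

Emit:
play_rows(
  increments=[
    {"hand": 1,"dx": 0.75,"dy": 0,"dz": -1.3,"twist": 0},
    {"hand": 1,"dx": 0.95,"dy": 0,"dz": -1.2,"twist": 0},
    {"hand": 1,"dx": 1.1,"dy": 0,"dz": -1.0,"twist": 0},
  ],
)

```text
time_s: 24.22
eef_pos: [628.6, 108.6, 124.2]
ee_rot: [0.39, -0.576, 0.595, -0.403]
contact_force: [6.6, 4.6, -5.3]
opening: 17.0
```

```bash
python3 arc.py
```

```text
t 24.225 p [628.6 108.6 124.2] r 110.8 ang 114.7 F [ 6.6  4.6 -5.3] open 17.0
122.7 [ 1.19 -0.03 -0.98]
130.7 [ 1.32 -0.03 -0.81]
138.7 [ 1.42 -0.02 -0.62]
146.7 [ 1.49 -0.01 -0.41]
154.7 [ 1.53 -0.01 -0.2 ]
162.7 [ 1.55 -0.    0.01]
170.7 [1.53 0.01 0.23]
178.7 [1.48 0.01 0.44]
```

Emit:
play_rows(
  increments=[
    {"hand": 1,"dx": 1.2,"dy": 0,"dz": -1.0,"twist": 0},
    {"hand": 1,"dx": 1.3,"dy": 0,"dz": -0.8,"twist": 0},
    {"hand": 1,"dx": 1.4,"dy": 0,"dz": -0.6,"twist": 0},
  ],
)

```text
time_s: 24.6
eef_pos: [596.2, 89.3, 124.3]
ee_rot: [0.387, -0.575, 0.592, -0.411]
contact_force: [2.4, 7.9, -5.5]
opening: 16.1
```

```bash
python3 arc.py
```

```text
t 24.6 p [596.2  89.3 124.3] r 113.3 ang 134.1 F [ 2.4  7.9 -5.5] open 16.1
142.1 [ 1.48 -0.04 -0.56]
150.1 [ 1.54 -0.04 -0.35]
158.1 [ 1.57 -0.03 -0.13]
166.1 [ 1.58 -0.02  0.09]
174.1 [ 1.55 -0.01  0.31]
182.1 [1.49 0.   0.52]
190.1 [1.4  0.01 0.73]
198.1 [1.29 0.02 0.91]
```

Emit:
play_rows(
  increments=[
    {"hand": 1,"dx": 1.45,"dy": 0,"dz": -0.5,"twist": 0},
    {"hand": 1,"dx": 1.4,"dy": 0,"dz": -0.3,"twist": 0},
  ],
)

```text
time_s: 24.85
eef_pos: [579.9, 73.2, 124.2]
ee_rot: [0.387, -0.574, 0.589, -0.417]
contact_force: [-0.4, 11.1, -5.1]
opening: 17.0
```

```bash
python3 arc.py
```

```text
t 24.85 p [579.9  73.2 124.2] r 115.3 ang 145.6 F [-0.4 11.1 -5.1] open 17.0
153.6 [ 1.58 -0.05 -0.27]
161.6 [ 1.61 -0.04 -0.05]
169.6 [ 1.6  -0.03  0.18]
177.6 [ 1.56 -0.02  0.4 ]
185.6 [ 1.49 -0.01  0.61]
193.6 [1.39 0.   0.81]
201.6 [1.26 0.01 1.  ]
209.6 [1.11 0.02 1.16]
```

Emit:
play_rows(
  increments=[
    {"hand": 1,"dx": 1.4,"dy": 0,"dz": -0.1,"twist": 0},
    {"hand": 1,"dx": 1.2,"dy": 0,"dz": 0,"twist": 0},
  ],
)

```text
time_s: 25.1
eef_pos: [569.4, 58.3, 124.1]
ee_rot: [0.388, -0.573, 0.585, -0.423]
contact_force: [2.9, 8.8, -1.3]
opening: 16.2
```

```bash
python3 arc.py|head -1; python3 - <<'E'
from meas import *
for n in('scene','top'):
    d=robot.get_image(n);pickle.dump(d,open(n+'17.pkl','wb'))
    v,u=(slice(130,290),slice(200,360)) if n=='scene' else (slice(100,260),slice(170,330))
    cv2.imwrite('pics/%s17.png'%n,cv2.resize(d['frame'][v,u,::-1],None,fx=3.5,fy=3.5))
E
```

```text
t 25.1 p [569.4  58.3 124.1] r 117.0 ang 154.5 F [ 2.9  8.8 -1.3] open 16.2
```

View pics/scene17.png

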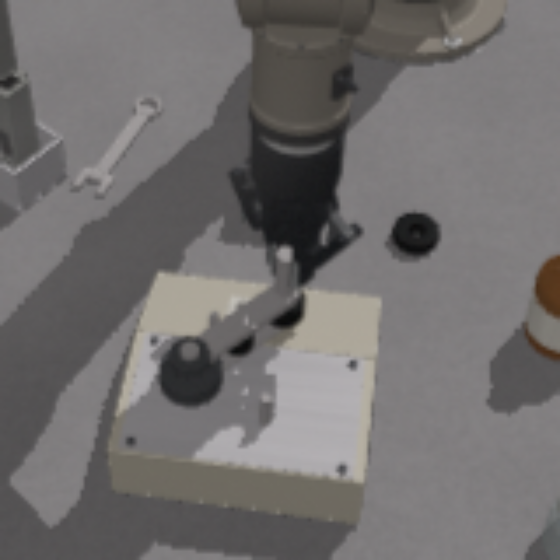

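View pics/top17.png

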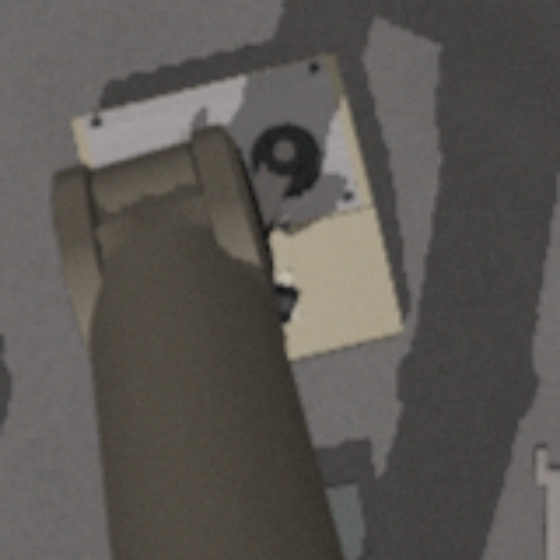

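Scene view: the pin (crop 287,262) is held at the gripper's far side, the arm swung close to the post at (240,310). Measuring the pin angle from depth.

```bash
cat > pin.py <<'E'
from meas import *
import sys
d=robot.get_image('scene'); W=cloud(d)
P=W.reshape(-1,3);I=d["frame"].reshape(-1,3).astype(int)
piv=np.array([677.8,9.1])   # scene-camera pivot
m=~np.isnan(P).any(1)&(P[:,2]>101)&(P[:,2]<112)
q=P[:,:2]-piv; r=np.hypot(*q.T); a=np.degrees(np.arctan2(q[:,1],q[:,0]))
k=m&(r>30)&(r<90)&(a>80)&(a<190)
print("arm face pts",k.sum(),"angle med",np.median(a[k]).round(1), "mid of extremes by r:",[ (int(x),round((a[k&(abs(r-x)<6)].min()+a[k&(abs(r-x)<6)].max())/2,1)) for x in (40,55,70) if (k&(abs(r-x)<6)).sum()>3])
k=~np.isnan(P).any(1)&(P[:,2]>152)&(P[:,2]<163)&(r>90)&(r<125)&(I.mean(1)>95)
if k.sum(): print("pin top",P[k].mean(0).round(1),k.sum(),"r",np.hypot(*(P[k].mean(0)[:2]-piv)).round(1),"ang",np.degrees(np.arctan2(*(P[k].mean(0)[:2]-piv)[::-1])).round(1))
E
python3 - <<'E'
# reference on rest picture
src=open('pin.py').read().replace("robot.get_image('scene')","pickle.load(open('scene0.pkl','rb'))")
import sys; sys.path.insert(0,'.'); exec(src)
E
python3 pin.py
```

```text
arm face pts 174 angle med 95.9 mid of extremes by r: [(40, np.float64(129.3)), (55, np.float64(130.7)), (70, np.float64(94.9))]
pin top [668.7 118.  158.7] 27 r 109.3 ang 94.8
arm face pts 155 angle med 154.5 mid of extremes by r: [(40, np.float64(155.8)), (55, np.float64(160.6)), (70, np.float64(124.4))]
pin top [577.4  54.9 158.4] 17 r 110.4 ang 155.5
```

The pin has turned 60.7° (1.06 rad) and the arm face 58.6° (1.02), so it is at the stop or almost. A bit more push to seat it, then checking it stays.

Emit:
play_rows(
  increments=[
    {"hand": 1,"dx": 0.8,"dy": 0,"dz": 0.2,"twist": 0},
    {"hand": 1,"dx": 0.8,"dy": 0,"dz": 0.2,"twist": 0},
  ],
)

```text
time_s: 25.5
eef_pos: [568.5, 56.5, 124.2]
ee_rot: [0.389, -0.573, 0.578, -0.431]
contact_force: [6.7, 20.4, -11.4]
opening: 16.5
```

```bash
python3 arc.py|head -1; python3 pin.py
```

```text
t 25.5 p [568.5  56.5 124.2] r 117.0 ang 155.5 F [  6.7  20.4 -11.4] open 16.5
arm face pts 157 angle med 154.2 mid of extremes by r: [(40, np.float64(156.5)), (55, np.float64(161.0)), (70, np.float64(123.8))]
pin top [576.8  53.8 158.4] 19 r 110.5 ang 156.1
```

The force rose to about 22 N with no further motion, so it is at the stop. Settling with a moderate push.

Emit:
play_rows(
  increments=[
    {"hand": 1,"dx": 0.5,"dy": 0,"dz": 0.1,"twist": 0},
    {"hand": 1,"dx": 0.5,"dy": 0,"dz": 0,"twist": 0},
    {"hand": 1,"dx": 0.5,"dy": 0,"dz": 0,"twist": 0},
  ],
)

```text
time_s: 25.92
eef_pos: [568.6, 56.8, 124.2]
ee_rot: [0.389, -0.571, 0.573, -0.441]
contact_force: [8.8, 12.1, -8.4]
opening: 16.9
```

```bash
python3 arc.py|head -1; python3 pin.py; python3 pin.py; python3 - <<'E'
from meas import *
s=robot.sense(); print(s["time_s"],np.abs(s["joint_vel"]).max(),s["contact_force"],s["eef_pos"])
d=robot.get_image('scene');cv2.imwrite('pics/scene18.png',cv2.resize(d['frame'][:,:,::-1],(768,576)))
P=cloud(d).reshape(-1,3);P=P[~np.isnan(P).any(1)]
m=(abs(P[:,0]-461)<32)&(abs(P[:,1]+292)<30)&(P[:,2]>128)&(P[:,2]<142);print("reader top",P[m].mean(0),m.sum())
E
```

```text
t 25.925 p [568.6  56.8 124.2] r 117.1 ang 155.3 F [ 8.8 12.1 -8.4] open 16.9
arm face pts 157 angle med 154.6 mid of extremes by r: [(40, np.float64(155.2)), (55, np.float64(160.7)), (70, np.float64(125.1))]
pin top [576.6  53.7 158.2] 19 r 110.6 ang 156.2
arm face pts 154 angle med 155.2 mid of extremes by r: [(40, np.float64(156.9)), (55, np.float64(160.0)), (70, np.float64(155.5))]
pin top [576.3  53.6 157.9] 19 r 110.8 ang 156.3
26.025 0.004663816596382554 [ 8.55448383 12.67669813 -9.67432545] [568.62827573  56.86113554 124.25042557]
reader top [ 459.82829246 -286.98327674  134.36318588] 63
```

View pics/scene18.png

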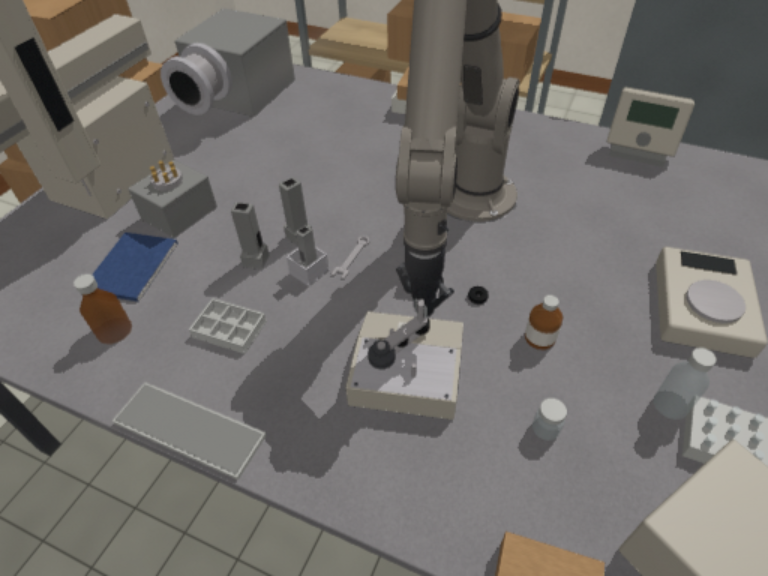

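The reader is in its holder at (305,250), the arm is at its stop with the pin held at (425,310), and the bystanders look undisturbed. Handing in.

```bash
python3 -c "
from rig import robot
print(robot.finish_job()); s=robot.sense(); print(s['time_s'],s['eef_pos'],s['contact_force'],s['opening'])"; python3 -c "
from rig import robot" 
```

```text
the job is handed in; nothing more can be done
None
the job is handed in; nothing more can be done
```

I handed the job in at about 26 s of the 58 s allowed, with the gripper holding the tensioner pin at its stop; `finish_job` gave no verdict.

- **Label reading:** The moves cannot tilt the tool, so I tilted the reader in the grip by dragging its foot against the holder's outer wall. I then held it over the label for about 1.2 s. My measurements gave a tilt of 0.34 rad (0.35 is square), about 53 mm to the label, and the sight line within about 3 mm of its middle. The label's sideways position differed by up to about 5 mm between views, still inside the 14 mm allowed.
- **Reader back in holder:** I righted it against the inside of the far wall, lowered it to the floor and let go. It stood upright before release (0.006 rad) and its top was at the seated height. It was about 5 mm off centre, against 20 mm allowed. One press onto the floor reached about 41 N, put on through the gripped reader.
- **Tensioner:** The pin had turned 61.4° by camera (the stop is at 60.2°). It did not move further as the push rose to about 22 N. I then left about 15 N sideways push and a 60 N grip on it. The arm was still, with joint speeds below 0.005 rad/s. Two lesser disagreements remain:
  - The pin sits about 6 mm off the pad centre.
  - The gripper opening reads 16–17 mm on the 18 mm pin.
- **Bystanders:** They stood where they were in the last picture. I checked this by eye only.

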